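# Mount the gear carriage on the dovetail rail, clamp it and load the gear

## Robot

A 6-joint arm with a two-finger parallel gripper is mounted at the origin on a cart in front of the work surface, level with it; the furniture and walls round the work are solid. World frame = base frame: x ahead of the robot, y to its left, z up, the work surface at z = 0. Lengths are in m, angles in rad, forces in N, time in s.
With the tool pointing down it reaches from about 0.275 to 0.725 m from the base axis. Payload 15.9 kg.
Tool frame: the origin (TCP) lies midway between the tips of the shut fingers; the grasp point (between the pads) lies tcp_to_grasp behind it (tcp_to_grasp is the distance from the TCP to the grasp point, in m); z points along the fingers, x is the direction in which the jaws open and shut, and the axes are right-handed (so a half turn about z gives the same grasp; the last joint's range is limited). The gripper opens to 85 mm and grips with 20 to 120 N. Pads are 22 mm wide; open, the fingers measure 114 mm over their backs; the gripper's body (76 mm by 85 mm) begins 54 mm behind the grasp point. The pads swing forward as they close: fully open they stand 13 mm farther back than shut.
Start: joints at [-1.328, 0.213, -0.034, 1.323, 0, 1.571], TCP at [0.12, -0.485, 0.231] pointing down, gripper open.
Joint ranges: [-2.98, 2.98], [-0.74, 1.72], [-1.14, 1.35], [-2.1, 2.04], [-1.57, 1.44], [-3.14, 3.14]. Speed limits (rad/s): [1.89, 1.89, 2.39, 2.57, 3.14, 3.14].

## Interface

Orientations are given as a unit quaternion [w, x, y, z].
In Python, from workcell import * gives the robot as it stands.
- The arm moves only by the tool arm_command, never from a script. Its argument "plan" is a list of rows, each a list of 3 entries, a list of its own where there are three numbers: the shift along the tool's x, y, z in mm, then the turn about the tool's z in degrees, then the opening in per cent of the stroke, from 0 (shut) to 100 (fully open). In form: [[[tx, ty, tz], roll, jaw], ...]. A call has 1 to 5 rows; each row shifts and turns the pose as measured when the row begins, along the tool's axes as they then stand; what a row does not reach is not made up. A row lasts 1/10 s, in which the tool goes at most 50 mm and 8.59 degrees, less where a joint would pass 70% of its speed; a pose out of reach is approached as far as the arm can. A call with a gripper value outside its range is refused whole. The fingers move at their own pace and stop on an object; "newtons" is the grip in N (left out, the last holds). Time passes only in rows, so rows that do not move let the fingers close. It gives the time, the measured TCP pose, the force and the opening at its end, in the units of the state.
- sense(): the state, without advancing time (a new reading comes with each control period).
- grab_frame(name): name is "scene" or "side" or "wrist"; returns the picture (384x512x3 uint8, blue, green, red); there is no depth.
- camera_model(name): a dict with "vfov" (degrees; the focal length in pixels is half the picture's height over the tangent of half this angle, whatever the lens; pixels are square), "cx", "cy" (the principal point, pixels), "world_from_camera" (4x4, takes a point from camera to world coordinates). Camera axes: x right, y down, z forward; pixel columns grow to the right and rows downward; lengths in m; the calibration is good to about 2 mm. A picture is of the moment at which its call begins: read the wrist's pose just before it. camera_model takes no time and is no camera call; for the wrist camera it gives the pose at the moment of the call.
- close_job(): hands the job in, once; it reports no verdict.
Trained networks look in the newest picture that a camera, given by its name, has taken for a name from the list of things; names that differ only in an ending like _2 or _b are one class to them, and where a whole thing is asked for, a point or a joint stands for the part that bears it (a point fixed in the world has none). Each returns a list of dicts, best first, with "confidence" (0 to 1); they miss things now and then, are a little off and sometimes report something else, mostly with a low value. They report only what shows in the picture. A call takes as long as a camera call. They do not tell look-alikes from the thing itself.
- cut_out(camera, thing): "mask" (384x512 bool, what is visible of it).
- place_of(camera, thing): "centre" ([x, y, z] in m, in world coordinates, good to about 4 mm: a listed point, or the origin of a listed thing).
The state is a dict: "time_s": time; "q": joint angles; "qvel": joint speeds; "joint_efforts": joint torques, N m; "tool_pos": TCP position; "orientation": TCP orientation; "ft_force": force on the tool from outside, world axes, zero at the start; "wrist_torque": the same for the moment, N m; "gripper_width": finger opening in m.
Only numpy, scipy, OpenCV 4.12 (cv2) and the standard library are available. Lean on these libraries where they do the work, as an engineer would, in place of code of your own. Each camera call takes 0.05 s, during which the arm holds its last target.

## Task

Set up the gear inspection rail: stand the loose carriage on the bare end of the base plate in front of the dovetail and let go of it, then push it onto the dovetail from that end until it is fully home against the stop block. Next tighten its side clamp knob clockwise all the way to its stop, and finally put the toothed gear flat, hub up, between the four pins on top of the carriage. Leave the bearing and the spanner where they lie.

Things in the scene. Friction and masses are not known exactly. Their poses are not given: they have to be found in the camera images.
- fixture: fixed aluminium base plate, 100 (x) x 280 (y) x 8 mm thick; origin: centre of its underside, on the bench. A steel dovetail rail runs along its y axis at x = 0: 12 mm high above the plate, 28 mm wide over the top, 18 mm at the foot, from y = -126 to +6 mm, with a tapered nose on to y = +24 mm. From there to y = +140 mm the plate is bare
- setdown (a point): point on top of the bare end of the base plate, 92 mm from the fixture's origin along its +y, in line with the rail; a good place for the middle of the carriage's underside. Axes as the fixture's
- home (a point): point on top of the base plate, 81 mm from the fixture's origin along its -y: where the middle of the carriage's underside is when the carriage is home. Axes as the fixture's. The dark stop block, 80 mm wide, 14 thick and 30 high above the plate, has its face 45 mm farther along -y
- carriage_mid (a point): point of the loose grey carriage (0.3 to 0.65 kg): half-way up (15 mm above its underside), 8 mm towards -y from its middle; good for a grasp across its 60 mm width. Axes: y along the groove, the -y end goes onto the rail first, z up. The block is 60 (x) x 90 (y) x 30 mm high with plain sides and ends. Four 6 mm steel pins stand 8 mm high on its top
- carriage_foot (a point): middle of the carriage's underside; axes as the carriage's. The groove in the underside is open at both ends, its roof 14 mm up (2 mm above the rail), side play about 1 mm; the carriage slides with its underside on the plate. Its trailing end face is at y = +45 mm; push it there 14 to 30 mm above the plate, as below that the rail passes through
- nest (a point): point on the carriage's top face (30 mm above its underside), 14 mm towards -y from its middle: the centre between the four pins, which leave a circle of 62 mm across free; the gear is to stand here
- knob_grip (a point): centre of the black clamp knob's bar grip, 50.5 mm above the carriage's underside, 45 mm to its +x and 27 mm to its +y. The bar is 10 mm thick (own x), 40 long (own y) and 20 high, its underside 10.5 mm above the carriage's top; it turns about the vertical axis here. The lug under it spans y = 13 to 41 mm, out to x = 59 mm, 14 to 30 mm up
- clamp_knob (a joint): angle of the clamp knob, rad: 0 with the bar along the carriage's y, grows as it is turned clockwise seen from above, 1.4 at its hard stop (tight). It turns stiffly (0.07 N m) and stays where it is left
- gear_mid (a point): centre of the loose steel gear, half-way up. Toothed disc 56 mm across and 16 mm high below, plain round hub 30 mm across from there to 28 mm; it stands flat on the bench, hub up (0.35 kg). Its centre is 14 mm above its underside; z is its upward axis
- bearing_mid (a point): centre of a loose ball bearing lying flat, a smooth ring 52 mm across and 15 mm high, no teeth, no hub; a bystander, it may lie where the gear lay at another time
- spanner_mid (a point): middle of a loose spanner 126 mm long, 27 mm wide and 6 mm thick, lying on the bench to the right of the fixture; a bystander
Things that resemble listed ones, but are neither listed nor needed, are in the scene too. Leave any brown or yellow look-alike of the part that bears carriage_mid alone.

How it is judged:
On the way, in this order (a step that is already met when the one before it is completed fails the run):
1. the carriage stands on the bare end of the base plate in front of the rail, let go of (y of carriage_foot in the frame of setdown between -0.03 and 0.05 m and x of carriage_foot in the frame of setdown between -0.03 and 0.03 m and z of carriage_foot in the frame of setdown between -0.004 and 0.004 m and contact force between the fingers and carriage below 0.1 N), for 0.2 s.
2. the carriage is on the dovetail, home against the stop (within 4 mm) (y of carriage_foot in the frame of home between -0.004 and 0.004 m and x of carriage_foot in the frame of home between -0.004 and 0.004 m and z of carriage_foot in the frame of home below 0.004 m), for 0.2 s.
3. the clamp knob is turned tight (value of joint clamp_knob above 1.25 rad), for 0.2 s.
4. the gear stands hub up between the four pins on the carriage (horizontal distance between gear_mid and nest below 0.006 m and z of gear_mid in the frame of nest between 0.01 and 0.018 m and angle between gear_mid's own z axis and vertical below 0.08 rad), for 0.2 s.
At the end, for the whole second after the job is handed in: The carriage is on the dovetail, home against the stop block (within 4 mm, square to the rail), its clamp knob is turned to at least 1.25 rad, and the gear stands flat and hub up on the carriage between the four pins (centre within 6 mm), all at rest (all of step 2 and all of step 4 and z of carriage_foot in the frame of home above -0.004 m and angle between the y axis of carriage_foot and the y axis of home, either way round below 0.08 rad and value of joint clamp_knob above 1.25 rad and linear speed of each of gear, carriage below 0.02 m/s); the robot touches nothing.
It fails at once if the bearing is moved by more than 20 mm (distance of bearing_mid from where it was at the start of the episode above 0.02 m).
It fails at once if the spanner is moved by more than 20 mm (distance of spanner_mid from where it was at the start of the episode above 0.02 m).
It also fails if it takes over 64 s, if anything falls off the work surface, if the arm or the gripper's body presses on something with over 40 N, if the wrist force passes 120 N, or if a joint passes its speed limit or range.

## Working session

There is one attempt and no reset: what is moved stays moved. The work goes in short steps, Python scripts to look and compute and a tool call to move; the robot and the scene stay as the last step left them, time stands still between calls to the robot, and variables do not carry over. Pictures are saved under pics/ and viewed, and the job is handed in when it is done.

Besides the shell and the picture viewer there is one more tool, called as name([rows], argument=value, ...), one row to a line, values as JSON. arm_command: Moves the arm, as the interface text tells. Its arguments: {"type":"object","properties":{"plan":{"type":"array","items":{"type":"array"}},"newtons":{"type":"number"}},"required":["plan"]}

```bash
ls; mkdir -p pics
python3 - <<'E'
from workcell import *
import cv2
s=sense(); print(s)
for n in ("scene","side","wrist"):
    im=grab_frame(n); cv2.imwrite(f"pics/{n}0.png",im); c=camera_model(n); print(n,c)
    for t in ("fixture","carriage_mid","gear_mid","bearing_mid","spanner_mid","knob_grip","carriage_foot","setdown","home"):
        if n!="wrist":
            try: print(n,t,[(r["confidence"],[round(float(v),4) for v in r["centre"]]) for r in place_of(n,t)[:4]])
            except Exception as e: print(t,e)
print(sense()["time_s"])
E
```

```text
pics
{'time_s': 0.0, 'q': array([-1.32802878e+00,  2.13375298e-01, -3.50781669e-02,  1.32354122e+00,
       -1.88988791e-05,  1.57080659e+00]), 'qvel': array([ 0.00122393, -0.00167252, -0.00046113,  0.00109101,  0.00105754,
       -0.00115376]), 'joint_efforts': array([-3.23784341e-03, -6.86158490e+01,  4.87119520e+01,  1.76793756e-02,
       -2.29489824e-04, -1.40159713e-05]), 'tool_pos': array([ 0.12010027, -0.48498064,  0.23079906]), 'orientation': array([-3.61818503e-04,  7.87521281e-01, -6.16287167e-01, -4.77691847e-04]), 'ft_force': array([ 0.30571548,  0.10428287, -0.5173726 ]), 'wrist_torque': array([-0.04759338,  0.03941716, -0.00721665]), 'gripper_width': 0.08536156388251857}
scene {'vfov': 49.3219424665317, 'cx': 255.142193958816, 'cy': 190.96638847391986, 'world_from_camera': array([[ 0.5219261 , -0.58782523,  0.6181057 , -0.38765727],
       [-0.85297816, -0.35574105,  0.38193791, -0.39686814],
       [-0.00462717, -0.72657402, -0.68707261,  1.01995428],
       [ 0.        ,  0.        ,  0.        ,  1.        ]])}
scene fixture [(0.94, [0.4513, 0.0229, -0.0032]), (0.44
[... 1477 characters left out ...]
44, [0.4057, 0.5244, 0.049])]
side carriage_foot [(0.96, [0.4601, 0.6337, 0.0004]), (0.73, [0.3711, 0.4802, -0.001])]
side setdown [(0.87, [0.4614, 0.1085, 0.0092]), (0.32, [0.5812, -0.2999, 0.0049])]
side home [(0.77, [0.4475, -0.0618, 0.0042])]
wrist {'vfov': 69.56705471066792, 'cx': 256.43067235167376, 'cy': 189.49607785577285, 'world_from_camera': array([[ 2.41058426e-01, -9.33199689e-01, -2.66512994e-01,
         1.89344074e-01],
       [-9.70510243e-01, -2.32028402e-01, -6.53658135e-02,
        -4.68423531e-01],
       [-8.39227434e-04,  2.74410571e-01, -9.61612258e-01,
         3.74111455e-01],
       [ 0.00000000e+00,  0.00000000e+00,  0.00000000e+00,
         1.00000000e+00]])}
1.05
```

View pics/scene0.png

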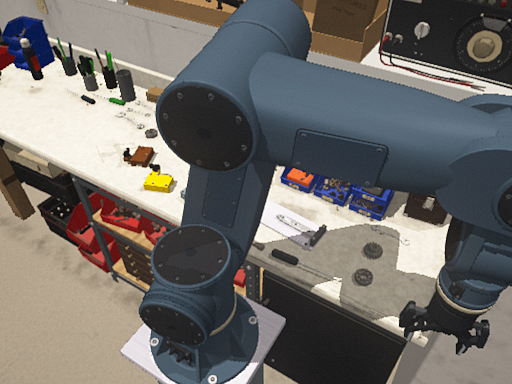

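View pics/side0.png

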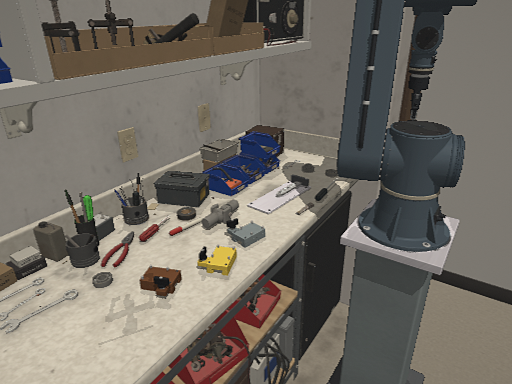

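Run:
```python
import cv2
a=cv2.imread("pics/side0.png")
cv2.imwrite("pics/side0a.png",cv2.resize(a[160:290,180:350],None,fx=4.5,fy=4.5,interpolation=cv2.INTER_CUBIC))
b=cv2.imread("pics/scene0.png")
cv2.imwrite("pics/scene0a.png",cv2.resize(b[190:310,250:430],None,fx=4.4,fy=4.4,interpolation=cv2.INTER_CUBIC))
```

```text
(no output)
```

View pics/side0a.png

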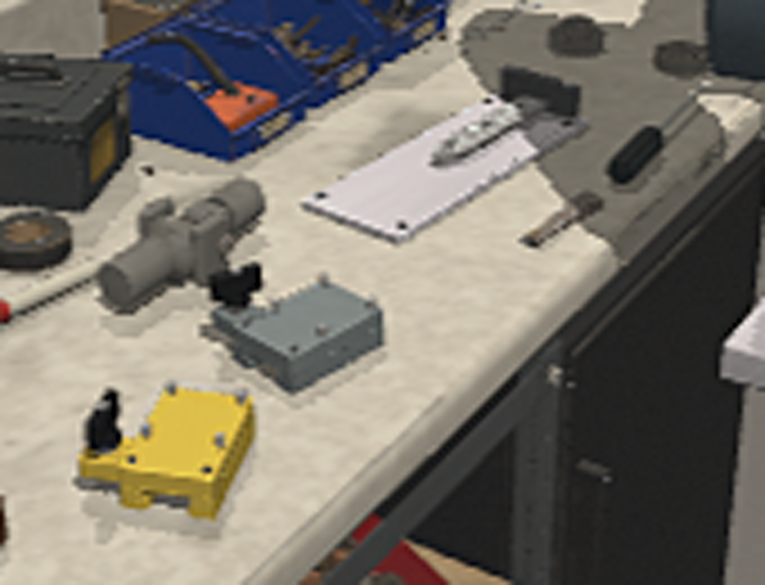

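View pics/scene0a.png

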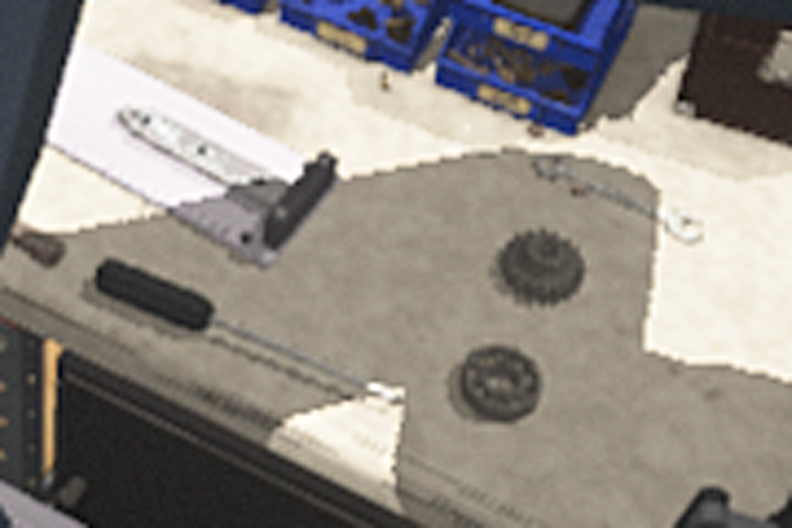

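View pics/wrist0.png

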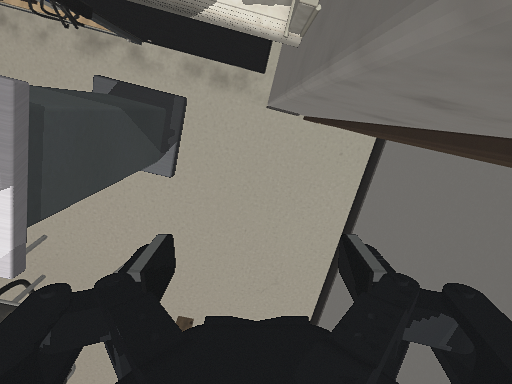

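```bash
cat > h.py <<'E'
from workcell import *
import numpy as np, cv2, sys
from scipy.spatial.transform import Rotation as R
def rot(s): w,x,y,z=s["orientation"]; return R.from_quat([x,y,z,w]).as_matrix()
def yaw(s): 
    M=rot(s); return np.degrees(np.arctan2(M[1,0],M[0,0]))
def plan(p,yawdeg,n=40,step=48.,rstep=8.5,s=None,show=True):
    s=s or sense(); cur=np.array(s["tool_pos"])*1e3; y=yaw(s); p=np.array(p)*1e3
    M=rot(s); out=[]
    dy=(yawdeg-y+180)%360-180
    for i in range(n):
        d=p-cur; L=np.linalg.norm(d)
        if L<0.3 and abs(dy)<.2: break
        st=d*min(1,step/L) if L>0 else d
        r=np.clip(-dy,-rstep,rstep)
        loc=M.T@st
        out.append([[round(float(v),1) for v in loc],round(float(r),1)])
        cur=cur+st; M=M@R.from_euler('z',r,degrees=True).as_matrix(); dy+=r
    if show: 
        print("t",s["time_s"],"pos",np.round(s["tool_pos"],4),"yaw",round(y,2),"w",round(s["gripper_width"],4),"q6",round(s["q"][5],2),"F",np.round(s["ft_force"],1), "tilt",np.round(rot(s)[2],4))
        for o in out: print(o)
    return out
def pix2plane(cm,u,v,z,h=384):
    f=h/2/np.tan(np.radians(cm["vfov"]/2)); T=cm["world_from_camera"]
    d=T[:3,:3]@np.array([(u-cm["cx"])/f,(v-cm["cy"])/f,1.]); o=T[:3,3]
    return o+d*(z-o[2])/d[2]
def proj(cm,p,h=384):
    f=h/2/np.tan(np.radians(cm["vfov"]/2)); T=cm["world_from_camera"]
    c=T[:3,:3].T@(np.array(p)-T[:3,3]); return np.array([cm["cx"]+f*c[0]/c[2],cm["cy"]+f*c[1]/c[2]])
E
python3 - <<'E'
from h import *
import workcell
print([n for n in dir(workcell) if not n.startswith('_')])
try: print(tcp_to_grasp)
except Exception as e: print(e)
plan([0.43,-0.05,0.28],-4.5)
E
```

```text
['IKError', 'camera_model', 'close_job', 'cut_out', 'grab_frame', 'place_of', 'sense', 'tcp_to_grasp']
0.0187
t 1.05 pos [ 0.1202 -0.4853  0.2313] yaw -76.09 w 0.0853 q6 1.57 F [ 0.7  0.6 -0. ] tilt [ 0. -0. -1.]
[[-31.1, -36.3, -4.4], -8.5]
[[-25.4, -40.5, -4.4], -8.5]
[[-19.2, -43.8, -4.4], -8.5]
[[-12.5, -46.1, -4.4], -8.5]
[[-5.5, -47.5, -4.4], -8.5]
[[1.5, -47.8, -4.4], -8.5]
[[8.6, -47.0, -4.4], -8.5]
[[15.4, -45.2, -4.4], -8.5]
[[22.0, -42.5, -4.4], -3.6]
[[24.6, -41.0, -4.4], -0.0]
[[24.6, -41.0, -4.4], -0.0]
[[4.4, -7.3, -0.8], -0.0]
```

arm_command([
  [[-31, -36, -4.4], -8.5, 100],
  [[-25.4, -40.5, -4.4], -8.5, 100],
  [[-19, -44, -4.4], -8.5, 100],
  [[-12.5, -46, -4.4], -8.5, 100],
  [[-5.5, -47.5, -4.4], -8.5, 100],
])

```text
time_s: 1.55
tool_pos: [0.2588, -0.2874, 0.2524]
orientation: [-0.0, 0.958, -0.285, -0.0]
ft_force: [1.3, -0.6, 0.6]
gripper_width: 0.0856
```

arm_command([
  [[1.5, -48, -4.4], -8.5, 100],
  [[8.6, -47, -4.4], -8.5, 100],
  [[15.4, -45, -4.4], -8.5, 100],
  [[22, -42.5, -4.4], -3.6, 100],
  [[24.6, -41, -4.4], 0, 100],
])

```text
time_s: 2.05
tool_pos: [0.3985, -0.0819, 0.2767]
orientation: [0.001, 1.0, -0.028, 0.002]
ft_force: [0.4, -1.9, 0.7]
gripper_width: 0.0852
```

Run:
```python
from h import *
plan([0.43,0.03,0.28],-4.5)
```

```text
t 2.05 pos [ 0.3985 -0.0819  0.2767] yaw -3.26 w 0.0852 q6 1.43 F [ 0.4 -1.9  0.7] tilt [ 0.0033  0.001  -1.    ]
[[10.4, -46.8, -1.4], 1.2]
[[9.4, -47.1, -1.4], -0.0]
[[4.0, -19.9, -0.6], -0.0]
```

arm_command([
  [[10, -47, -1.4], 1.2, 100],
  [[9.4, -30, -1.4], 0, 100],
  [[0, 0, 0], 0, 100],
])

```text
time_s: 2.35
tool_pos: [0.4257, 0.0012, 0.2799]
orientation: [0.0, 0.999, -0.036, 0.002]
ft_force: [0.3, -0.9, 0.7]
gripper_width: 0.0853
```

Run:
```python
from h import *
cm=camera_model("wrist"); im=grab_frame("wrist"); cv2.imwrite("pics/w1.png",im); np.save("w1cm.npy",cm,allow_pickle=True)
plan([0.43,0.03,0.28],-4.5)
for t in ("setdown","home","carriage_foot","knob_grip","fixture","gear_mid"):
    print(t,[(r["confidence"],[round(float(v),4) for v in r["centre"]]) for r in place_of("wrist",t)[:4]])
```

```text
t 2.4 pos [ 0.4251 -0.      0.2799] yaw -4.17 w 0.0852 q6 1.64 F [ 0.4 -0.1 -0.8] tilt [ 4.5e-03  5.0e-04 -1.0e+00]
[[2.7, -30.3, -0.1], 0.3]
setdown [(0.65, [0.4639, 0.1082, 0.0046]), (0.59, [0.4473, -0.065, 0.011])]
home [(0.81, [0.4456, -0.0652, 0.0102])]
carriage_foot []
knob_grip []
fixture [(0.66, [0.453, 0.0172, -0.0037])]
gear_mid [(0.86, [0.4863, -0.2787, 0.0165])]
```

View pics/w1.png

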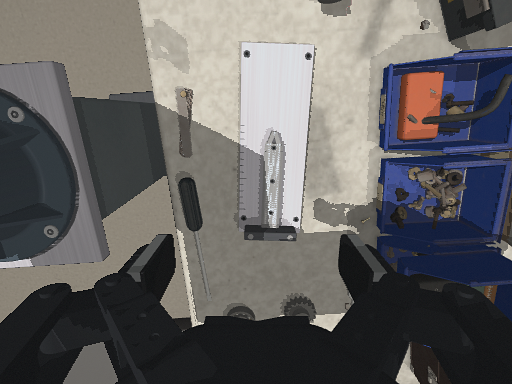

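Run:
```python
from h import *
im=cv2.imread("pics/w1.png")
cv2.imwrite("pics/w1a.png",cv2.resize(im[30:250,190:350],None,fx=3.6,fy=2.7,interpolation=cv2.INTER_CUBIC))
cm=np.load("w1cm.npy",allow_pickle=True).item()
for u,v in [(241,42),(314,45),(299,230),(238,229)]: print(pix2plane(cm,u,v,.008).round(4))
```

```text
[0.4191 0.1615 0.008 ]
[0.5177 0.1509 0.008 ]
[ 0.4893 -0.1206  0.008 ]
[ 0.3904 -0.1115  0.008 ]
```

View pics/w1a.png

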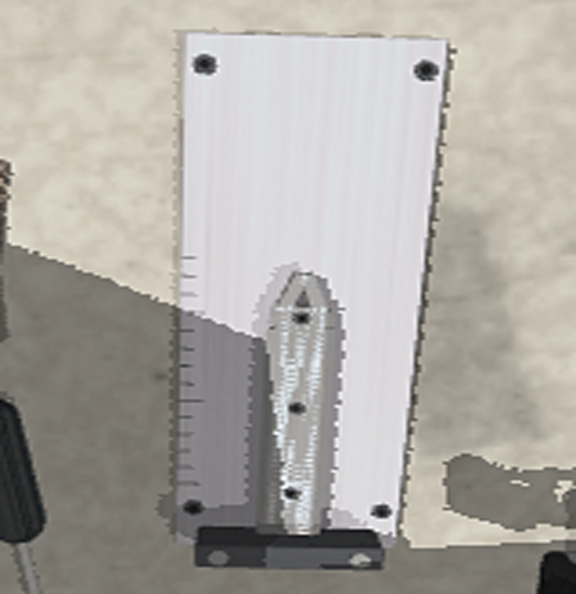

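Run:
```python
from h import *
plan([0.39,0.27,0.26],-4.5)
```

```text
t 2.7 pos [ 0.4245 -0.0029  0.28  ] yaw -4.48 w 0.0853 q6 1.64 F [-0.6  0.4 -0.5] tilt [ 4.8e-03  9.0e-04 -1.0e+00]
[[-9.7, -46.9, 3.4], 0.0]
[[-9.7, -46.9, 3.4], -0.0]
[[-9.7, -46.9, 3.4], -0.0]
[[-9.7, -46.9, 3.4], -0.0]
[[-9.7, -46.9, 3.4], -0.0]
[[-7.2, -34.9, 2.5], -0.0]
```

arm_command([
  [[-9.7, -47, 3.4], 0, 100],
  [[-9.7, -47, 3.4], 0, 100],
  [[-9.7, -47, 3.4], 0, 100],
  [[-9.7, -47, 3.4], 0, 100],
  [[-9.7, -47, 3.4], 0, 100],
])

```text
time_s: 3.2
tool_pos: [0.3971, 0.2337, 0.2629]
orientation: [0.001, 0.999, -0.049, 0.004]
ft_force: [1.4, -0.1, 0.9]
gripper_width: 0.0852
```

arm_command([
  [[-7, -35, 2.5], 0, 100],
  [[0, 0, 0], 0, 100],
])

```text
time_s: 3.4
tool_pos: [0.3925, 0.2736, 0.2595]
orientation: [0.0, 0.999, -0.048, 0.004]
ft_force: [-0.5, -0.5, 0.3]
gripper_width: 0.0853
```

Run:
```python
from h import *
cm=camera_model("wrist"); im=grab_frame("wrist"); cv2.imwrite("pics/w2.png",im); np.save("w2cm.npy",cm,allow_pickle=True)
plan([0.39,0.27,0.26],-4.5)
for t in ("carriage_mid","carriage_foot","knob_grip"):
    print(t,[(r["confidence"],[round(float(v),4) for v in r["centre"]]) for r in place_of("wrist",t)[:4]])
```

```text
t 3.45 pos [0.3927 0.272  0.2597] yaw -5.55 w 0.0857 q6 2.28 F [-0.9 -0.6  0.3] tilt [ 0.0077  0.0011 -1.    ]
[[-2.5, 2.3, -0.3], -1.1]
carriage_mid [(0.91, [0.386, 0.3205, 0.018]), (0.68, [0.3795, 0.47, 0.0129])]
carriage_foot [(0.83, [0.3886, 0.3253, 0.0003])]
knob_grip [(0.55, [0.4384, 0.3435, 0.0494])]
```

View pics/w2.png

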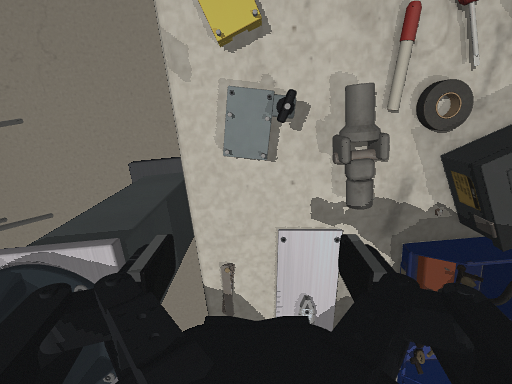

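Run:
```python
from h import *
im=cv2.imread("pics/w2.png")
cv2.imwrite("pics/w2a.png",cv2.resize(im[70:175,205:315],None,fx=5.4,fy=5.4,interpolation=cv2.INTER_CUBIC))
```

```text
(no output)
```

View pics/w2a.png

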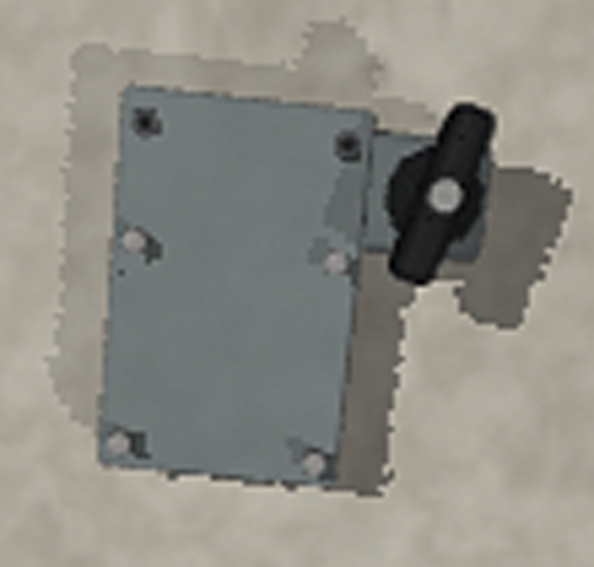

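Run:
```python
from h import *
cm=np.load("w2cm.npy",allow_pickle=True).item()
P=[pix2plane(cm,205+a/5.4,70+b/5.4,.03)[:2] for a,b in [(124,85),(374,111),(337,484),(100,463)]]
P=np.array(P); print(P.round(4), P.mean(0).round(4))
for i in range(4):
    d=P[(i+1)%4]-P[i]; print(np.linalg.norm(d).round(4), np.degrees(np.arctan2(d[1],d[0])).round(2))
a,b=[pix2plane(cm,205+a/5.4,70+b/5.4,.0605)[:2] for a,b in [(470,105),(408,280)]]
print((a+b)/2, np.degrees(np.arctan2(*(a-b)[::-1])))
```

```text
[[0.3695 0.3765]
 [0.4274 0.3653]
 [0.4112 0.2778]
 [0.3526 0.2889]] [0.3902 0.3271]
0.0589 -11.04
0.0889 -100.48
0.0597 169.34
0.0893 79.05
[0.43784413 0.34501259] 65.70075490943645
```

Run:
```python
from h import *
plan([0.388,0.3163,0.12],-10.7)
```

```text
t 3.6 pos [0.3934 0.2699 0.2603] yaw -5.73 w 0.0857 q6 2.28 F [-0.1 -0.2 -0.5] tilt [ 8.5e-03  8.0e-04 -1.0e+00]
[[-3.6, -14.9, 45.5], 5.0]
[[-4.9, -14.5, 45.5], -0.0]
[[-4.9, -14.5, 45.5], -0.0]
[[-0.4, -1.2, 3.7], -0.0]
```

arm_command([
  [[-3.6, -15, 45], 5, 100],
  [[-5, -14.5, 45], 0, 100],
  [[-5, -14.5, 45], 0, 100],
  [[0, -1, 4], 0, 100],
  [[0, 0, 0], 0, 100],
])

```text
time_s: 4.1
tool_pos: [0.3929, 0.3118, 0.1208]
orientation: [-0.001, 0.995, -0.101, 0.007]
ft_force: [-0.0, 0.1, 0.6]
gripper_width: 0.0857
```

Run:
```python
from h import *
cm=camera_model("wrist"); im=grab_frame("wrist"); cv2.imwrite("pics/w3.png",im); np.save("w3cm.npy",cm,allow_pickle=True)
plan([0.388,0.3163,0.0],-10.7,step=30)
```

```text
t 4.15 pos [0.393  0.3118 0.1211] yaw -11.58 w 0.0853 q6 2.45 F [-1.6 -0.4 -0.5] tilt [ 0.0142 -0.0045 -0.9999]
[[-1.9, -0.7, 29.9], -0.9]
[[-1.8, -0.7, 29.9], -0.0]
[[-1.8, -0.7, 29.9], -0.0]
[[-1.8, -0.7, 29.9], -0.0]
[[-0.1, -0.0, 1.3], -0.0]
```

View pics/w3.png

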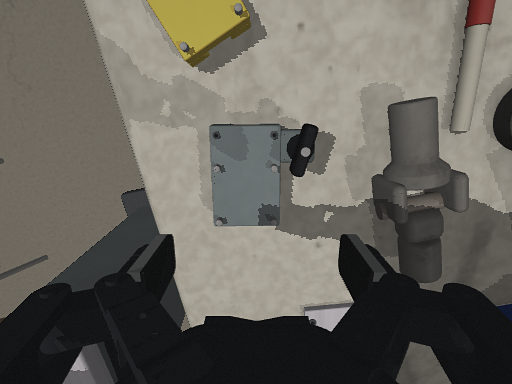

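Run:
```python
from h import *
cm=np.load("w3cm.npy",allow_pickle=True).item()
P=np.array([pix2plane(cm,a,b,.03)[:2] for a,b in [(210,125),(280.5,124),(280.5,226),(211.5,226)]]); print(P.round(4), P.mean(0).round(4))
for i in range(4):
    d=P[(i+1)%4]-P[i]; print(np.linalg.norm(d).round(4), np.degrees(np.arctan2(d[1],d[0])).round(2))
```

```text
[[0.37   0.377 ]
 [0.4271 0.3661]
 [0.411  0.2768]
 [0.3495 0.2897]] [0.3894 0.3274]
0.0581 -10.78
0.0908 -100.19
0.0629 168.12
0.0897 76.75
```

arm_command([
  [[-2, -1, 25], -0.9, 100],
  [[-2, -1, 25], 0, 100],
  [[-2, -1, 25], 0, 100],
  [[-2, -1, 20], 0, 100],
  [[0, 0, 0], 0, 100],
])

```text
time_s: 4.65
tool_pos: [0.3958, 0.318, 0.0349]
orientation: [-0.007, 0.995, -0.096, 0.013]
ft_force: [-0.4, 0.4, 1.6]
gripper_width: 0.0856
```

Run:
```python
from h import *
plan([0.388,0.3163,-0.001],-10.7,step=20)
```

```text
t 4.65 pos [0.3958 0.318  0.0349] yaw -10.99 w 0.0856 q6 2.44 F [-0.4  0.4  1.6] tilt [ 0.0255 -0.0165 -0.9995]
[[-4.5, 2.0, 19.4], -0.3]
[[-3.8, 1.7, 16.3], -0.0]
```

arm_command([
  [[-8, 1.5, 3], 0, 100],
  [[0, 0, 0], 0, 100],
])

```text
time_s: 4.85
tool_pos: [0.3894, 0.3184, 0.0351]
orientation: [-0.008, 0.995, -0.097, 0.015]
ft_force: [-0.0, 0.1, 0.1]
gripper_width: 0.0855
```

Run:
```python
from h import *
plan([0.388,0.3163,-0.001],-10.7,step=20)
```

```text
t 4.85 pos [0.3894 0.3184 0.0351] yaw -11.09 w 0.0855 q6 2.46 F [-0.   0.1  0.1] tilt [ 0.0282 -0.0196 -0.9994]
[[-1.1, 1.7, 19.9], -0.4]
[[-0.9, 1.4, 16.2], -0.0]
```

arm_command([
  [[-2, 2.5, 20], 0, 100],
  [[-1.5, 2.5, 18], 0, 100],
  [[0, 0, 0], 0, 100],
])

```text
time_s: 5.15
tool_pos: [0.389, 0.3166, 0.0012]
orientation: [-0.011, 0.995, -0.097, 0.018]
ft_force: [0.5, -0.0, 0.2]
gripper_width: 0.0854
```

Run:
```python
from h import *
s=sense(); print(s["q"])
plan([0.388,0.3163,-0.001],-10.7,step=20)
cv2.imwrite("pics/w4.png",grab_frame("wrist"))
cv2.imwrite("pics/s4.png",grab_frame("side"))
s=sense(); print(s["q"],s["tool_pos"])
```

```text
[ 0.68914723  0.35148506 -0.47348199  0.70472896 -0.00951721  2.45313256]
t 5.15 pos [0.389  0.3166 0.0012] yaw -11.1 w 0.0854 q6 2.45 F [ 0.5 -0.   0.2] tilt [ 0.0334 -0.0257 -0.9991]
[[-1.0, 0.5, 2.1], -0.4]
[ 0.68925258  0.35011776 -0.47090888  0.70655257 -0.00948912  2.45322138] [0.38991748 0.31744275 0.00268913]
```

View pics/w4.png

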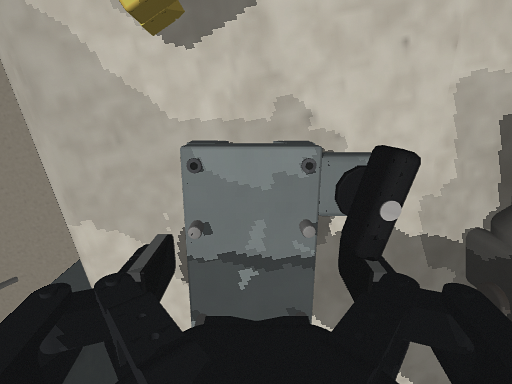

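arm_command([
  [[-1.5, 1, 6], 0, 100],
  [[0, 0, 1], 0, 55],
  [[0, 0, 1], 0, 40],
  [[0, 0, 0], 0, 40],
  [[0, 0, 0], 0, 40],
], newtons=50)

```text
time_s: 5.75
tool_pos: [0.3898, 0.3182, -0.0025]
orientation: [-0.013, 0.995, -0.096, 0.02]
ft_force: [0.7, 1.2, -5.0]
gripper_width: 0.0595
```

Run:
```python
from h import *
s=sense(); print(s["q"])
plan([0.388,0.3163,0.1],-10.7,step=25)
```

```text
[ 0.69039019  0.35486551 -0.48035784  0.68855974 -0.0091743   2.45410239]
t 5.75 pos [ 0.3898  0.3182 -0.0025] yaw -11.1 w 0.0595 q6 2.45 F [ 0.7  1.2 -5. ] tilt [ 0.0369 -0.0305 -0.9989]
[[0.6, -0.2, -25.0], -0.4]
[[0.6, -0.2, -25.0], -0.0]
[[0.6, -0.2, -25.0], -0.0]
[[0.6, -0.2, -25.0], -0.0]
[[0.1, -0.0, -2.5], -0.0]
```

arm_command([
  [[0, 0, -15], 0, 40],
  [[0, 0, -25], 0, 40],
  [[0, 0, -25], 0, 40],
  [[0, 0, -20], 0, 40],
  [[0, 0, 0], 0, 40],
])

```text
time_s: 6.25
tool_pos: [0.3844, 0.3147, 0.0832]
orientation: [-0.011, 0.995, -0.096, 0.018]
ft_force: [1.0, -0.2, -5.2]
gripper_width: 0.0597
```

Run:
```python
from h import *
s=sense(); print(s["q"])
plan([0.463,0.1,0.12],-6.0,step=40)
cv2.imwrite("pics/w5.png",grab_frame("wrist"))
```

```text
[ 0.69207702  0.25053371 -0.37452251  0.90460114 -0.00949491  2.45581151]
t 6.25 pos [0.3844 0.3147 0.0832] yaw -11.09 w 0.0597 q6 2.46 F [ 1.  -0.2 -5.2] tilt [ 0.0334 -0.0258 -0.9991]
[[20.7, 33.6, -6.5], -5.1]
[[17.6, 35.3, -6.5], -0.0]
[[17.6, 35.3, -6.5], -0.0]
[[17.6, 35.3, -6.5], -0.0]
[[17.6, 35.3, -6.5], -0.0]
[[13.9, 27.9, -5.2], -0.0]
```

View pics/w5.png

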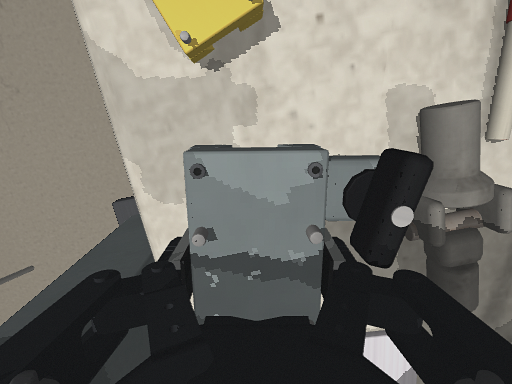

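arm_command([
  [[21, 34, -8], -5, 40],
  [[18, 36, -8], 0, 40],
  [[18, 36, -8], 0, 40],
  [[18, 36, -8], 0, 40],
  [[18, 36, -8], 0, 40],
])

```text
time_s: 6.8
tool_pos: [0.4511, 0.1221, 0.1139]
orientation: [-0.008, 0.999, -0.047, 0.013]
ft_force: [1.2, 1.5, -5.9]
gripper_width: 0.0595
```

Run:
```python
from h import *
s=sense(); print(s["q"],s["q"][1]-s["q"][2]+s["q"][3]-np.pi/2)
plan([0.463,0.11,0.1],-6.0,step=40)
```

```text
[ 0.25927306  0.17647884 -0.38463939  0.97906174  0.00754379  1.92439131] -0.030616355431969167
t 6.8 pos [0.4511 0.1221 0.1139] yaw -5.41 w 0.0595 q6 1.92 F [ 1.2  1.5 -5.9] tilt [ 0.0261 -0.0177 -0.9995]
[[12.6, 11.2, 14.0], 0.6]
```

arm_command([
  [[13, 20, 10], 0.6, 40],
  [[2, 3, 25], 0, 40],
  [[0, 0, 25], 0, 40],
  [[0, 0, 0], 0, 40],
])

```text
time_s: 7.2
tool_pos: [0.4658, 0.0917, 0.0479]
orientation: [-0.007, 0.998, -0.056, 0.012]
ft_force: [0.2, 0.9, -5.0]
gripper_width: 0.0595
```

Run:
```python
from h import *
plan([0.4625,0.1025,0.0065],-6.0,step=20)
cv2.imwrite("pics/w6.png",grab_frame("wrist"))
cv2.imwrite("pics/s6.png",grab_frame("side"))
```

```text
t 7.2 pos [0.4658 0.0917 0.0479] yaw -6.45 w 0.0595 q6 1.87 F [ 0.2  0.9 -5. ] tilt [ 0.023  -0.0155 -0.9996]
[[-2.6, -4.5, 19.3], -0.5]
[[-2.5, -4.5, 19.3], -0.0]
[[-0.4, -0.7, 2.8], -0.0]
```

View pics/w6.png

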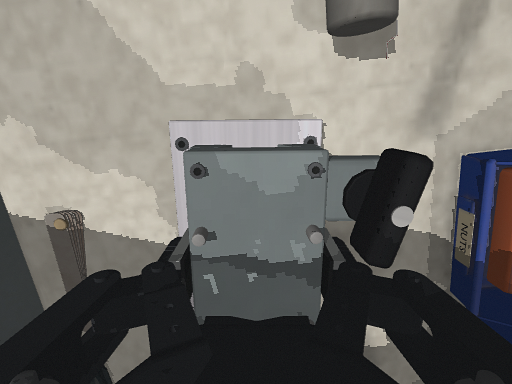

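View pics/s6.png

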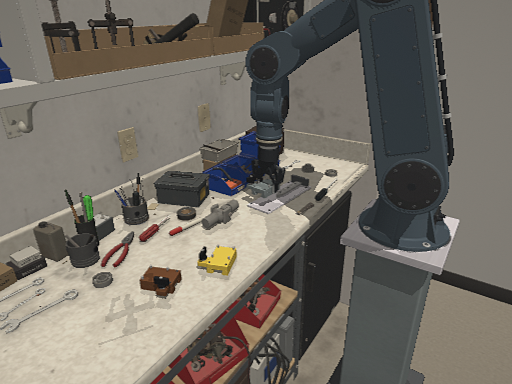

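Run:
```python
from h import *
cm=camera_model("wrist"); s=sense(); M=rot(s)
a=pix2plane(cm,170,121,.008);b=pix2plane(cm,322,120,.008)
zt=.0479+.0025+.03+0.0
c=pix2plane(cm,184,152,zt);d=pix2plane(cm,327,150,zt)
for P,Q in((a,b),(c,d)): 
    print(P.round(4),Q.round(4),np.linalg.norm(P-Q),np.degrees(np.arctan2(*(Q-P)[1::-1])),(P+Q)/2)
th=np.radians(-6); u=np.array([-np.sin(th),np.cos(th)]); 
print("setdown from plate edge",((a+b)/2)[:2]-.048*u,"carriage centre",((c+d)/2)[:2]-.045*u, s["tool_pos"])
```

```text
[0.4213 0.1623 0.008 ] [0.5202 0.1519 0.008 ] 0.09950799536541168 -6.03098783927462 [0.47074371 0.15709839 0.008     ]
[0.4445 0.1486 0.0804] [0.5032 0.1427 0.0804] 0.05904192954987512 -5.759278051768086 [0.47387311 0.14563491 0.0804    ]
setdown from plate edge [0.46572634 0.10936134] carriage centre [0.46916933 0.10088142] [0.4674352  0.09245138 0.05079173]
```

Run:
```python
from h import *
plan([0.464,0.104,0.0065],-6.0,step=16)
```

```text
t 7.3 pos [0.4674 0.0925 0.0508] yaw -6.41 w 0.0595 q6 1.87 F [ 0.5  0.1 -3.7] tilt [ 0.0263 -0.0167 -0.9995]
[[-2.0, -3.6, 15.5], -0.4]
[[-2.0, -3.6, 15.5], -0.0]
[[-1.8, -3.1, 13.4], -0.0]
```

arm_command([
  [[-2.5, -4, 15], -0.4, 40],
  [[-2.5, -4, 15], 0, 40],
  [[-2, -3.5, 10], 0, 40],
  [[0, 0, 0], 0, 40],
])

```text
time_s: 7.7
tool_pos: [0.4651, 0.1073, 0.0133]
orientation: [-0.008, 0.999, -0.051, 0.016]
ft_force: [-0.7, 1.1, -5.3]
gripper_width: 0.0597
```

Run:
```python
from h import *
plan([0.464,0.104,0.0055],-6.0,step=16)
```

```text
t 7.7 pos [0.4651 0.1073 0.0133] yaw -5.89 w 0.0597 q6 1.9 F [-0.7  1.1 -5.3] tilt [ 0.0314 -0.0181 -0.9993]
[[-1.0, 3.5, 7.7], 0.1]
```

arm_command([
  [[-1, 2.5, 5], 0, 40],
  [[0, 0, 3], 0, 40],
  [[0, 0, 1.5], 0, 40],
])

```text
time_s: 8.0
tool_pos: [0.4655, 0.1053, 0.0052]
orientation: [-0.009, 0.999, -0.051, 0.018]
ft_force: [-11.7, -1.4, 31.3]
gripper_width: 0.0595
```

Run:
```python
from h import *
plan([0.464,0.104,0.0055],-6.0,step=16)
cv2.imwrite("pics/w7.png",grab_frame("wrist"))
```

```text
t 8.0 pos [0.4655 0.1053 0.0052] yaw -5.84 w 0.0595 q6 1.89 F [-11.7  -1.4  31.3] tilt [ 0.0341 -0.0189 -0.9992]
[[-1.3, 1.4, -0.3], 0.2]
```

View pics/w7.png

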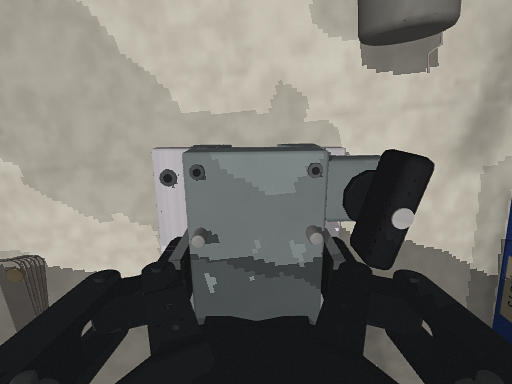

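arm_command([
  [[0, 0, -2], 0, 100],
  [[0, 0, 0], 0, 100],
  [[0, 0, 0], 0, 100],
  [[0, 0, 0], 0, 100],
])

```text
time_s: 8.45
tool_pos: [0.4674, 0.1054, 0.0092]
orientation: [-0.009, 0.998, -0.051, 0.019]
ft_force: [0.3, -0.7, -0.4]
gripper_width: 0.0857
```

Run:
```python
from h import *
plan([0.464,0.104,0.0055],-6.0,step=16)
cm=camera_model("wrist");cv2.imwrite("pics/w8.png",grab_frame("wrist"));np.save("w8cm.npy",cm,allow_pickle=True)
```

```text
t 8.45 pos [0.4674 0.1054 0.0092] yaw -5.88 w 0.0857 q6 1.89 F [ 0.3 -0.7 -0.4] tilt [ 0.0378 -0.0203 -0.9991]
[[-3.3, 1.8, 3.5], 0.1]
```

View pics/w8.png

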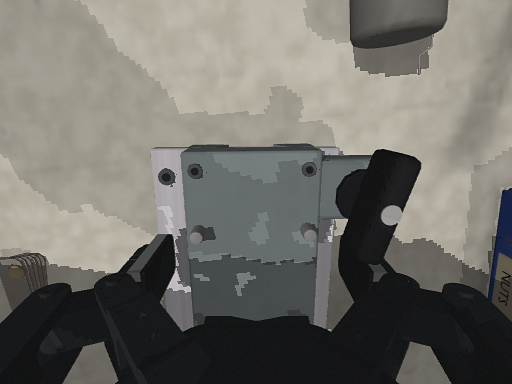

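arm_command([
  [[2, 0, -30], 0, 100],
  [[2, 0, -45], 0, 100],
  [[2, 10, -45], 0, 100],
  [[2, 40, -45], 0, 100],
  [[0, 30, -30], 0, 100],
])

```text
time_s: 9.0
tool_pos: [0.4574, 0.029, 0.1974]
orientation: [-0.008, 0.999, -0.049, 0.016]
ft_force: [1.0, 0.1, -0.3]
gripper_width: 0.0854
```

Run:
```python
from h import *
plan([0.46,0.104,0.0055],-6.0,step=50)
import time
cm=camera_model("wrist");cv2.imwrite("pics/w9.png",grab_frame("wrist"));np.save("w9cm.npy",cm,allow_pickle=True)
```

```text
t 9.0 pos [0.4574 0.029  0.1974] yaw -5.59 w 0.0854 q6 1.72 F [ 1.   0.1 -0.3] tilt [ 0.0304 -0.0181 -0.9994]
[[-2.6, -17.3, 46.8], 0.4]
[[-2.7, -17.3, 46.8], -0.0]
[[-2.7, -17.3, 46.8], -0.0]
[[-2.7, -17.3, 46.8], -0.0]
[[-0.3, -2.1, 5.7], -0.0]
```

View pics/w9.png

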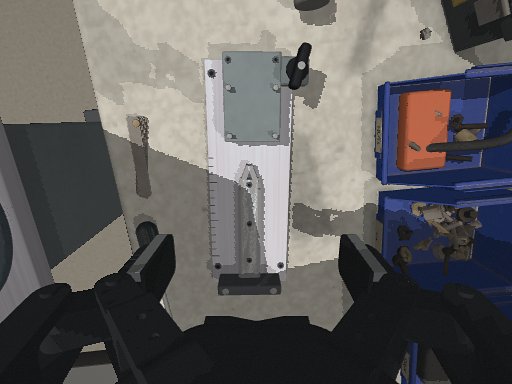

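Run:
```python
from h import *
im=cv2.imread("pics/w9.png")
cv2.imwrite("pics/w9a.png",cv2.resize(im[45:175,190:320],None,fx=4.6,fy=4.6,interpolation=cv2.INTER_CUBIC))
cv2.imwrite("pics/w9b.png",cv2.resize(im[155:300,190:320],None,fx=4.1,fy=4.1,interpolation=cv2.INTER_CUBIC))
```

```text
(no output)
```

View pics/w9a.png

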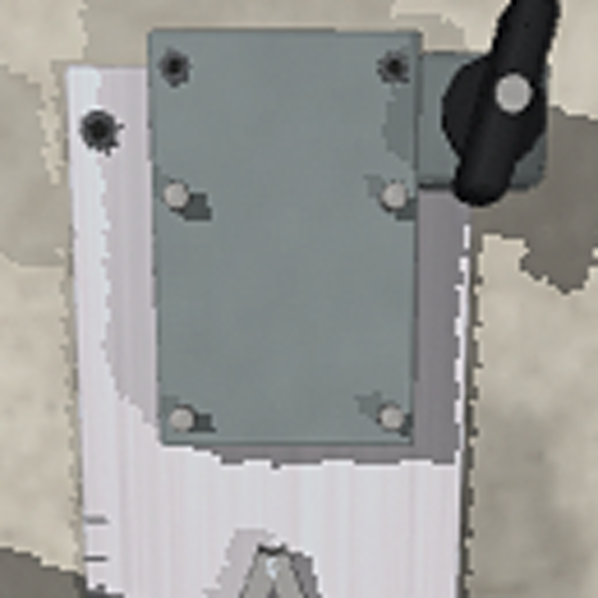

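View pics/w9b.png

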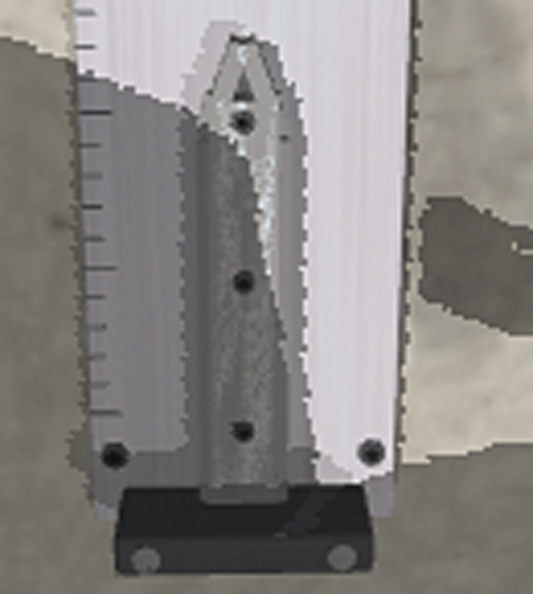

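```bash
cat > m9.py <<'E'
from h import *
cm=np.load("w9cm.npy",allow_pickle=True).item()
A=lambda p,z:pix2plane(cm,190+p[0]/4.6,45+p[1]/4.6,z)[:2]
B=lambda p,z:pix2plane(cm,190+p[0]/4.1,155+p[1]/4.1,z)[:2]
h=np.array([B(p,.02) for p in [(242,122),(243,282),(242,431)]]); print("holes",h.round(4)); d=h[0]-h[2]; print("rail yaw",np.degrees(np.arctan2(d[1],d[0]))-90)
for z,L in ((.02,[(242,38)]),):
    print("nose", B(L[0],.02).round(4))
C=np.array([A(p,.038) for p in [(150,30),(418,31),(412,441),(163,441)]]); print("carr",C.round(4),"c",C.mean(0).round(4))
for i in range(4):
    e=C[(i+1)%4]-C[i]; print(np.linalg.norm(e).round(4), np.degrees(np.arctan2(e[1],e[0])).round(2))
l=[A((70,68),.008),A((84,560),.008),B((95,510),.008)]; r=[A((470,230),.008),A((464,560),.008),B((398,480),.008)]
for q in (l,r): e=q[0]-q[2]; print(np.array(q).round(4),"yaw",np.degrees(np.arctan2(e[1],e[0]))-90)
u=d/np.linalg.norm(d); v=np.array([u[1],-u[0]]); o=h[1]
print("lateral (mm) carr",((C-o)@v*1e3).round(1),"plate l",[round((q-o)@v*1e3,1) for q in l],"r",[round((q-o)@v*1e3,1) for q in r],"nose",((B((242,38),.02)-o)@v*1e3).round(1))
print("along carr",((C-o)@u*1e3).round(1),"nose",(B((242,38),.02)-o)@u*1e3,"holes",(h-o)@u*1e3,"stopface",(B((242,495),.03)-o)@u*1e3)
E
python3 m9.py
```

```text
holes [[ 0.4543  0.0173]
 [ 0.4495 -0.0325]
 [ 0.444  -0.0823]]
rail yaw -5.94372872611234
nose [0.4569 0.0419]
carr [[0.4427 0.1609]
 [0.5008 0.1554]
 [0.4929 0.0672]
 [0.4344 0.073 ]] c [0.4677 0.1141]
0.0584 -5.39
0.0886 -95.17
0.0587 174.3
0.0883 84.63
[[ 0.4207  0.1608]
 [ 0.4072  0.0419]
 [ 0.3919 -0.1123]] yaw -6.015066889094427
[[ 0.5144  0.1148]
 [ 0.5075  0.0316]
 [ 0.4929 -0.1128]] yaw -5.38929743276438
lateral (mm) carr [-26.8  31.6  32.8 -25.9] plate l [np.float64(-48.6), np.float64(-49.8), np.float64(-49.0)] r [np.float64(49.3), np.float64(51.1), np.float64(51.5)] nose -0.3
along carr [191.6 192.2 103.6 103.3] nose 74.7524943120406 holes [ 49.97742935   0.         -50.14689069] stopface -66.5661092423033
```

Run:
```python
from h import *
plan([0.470,0.186,0.08],-5.9,step=45)
```

```text
t 9.05 pos [0.4586 0.0259 0.2018] yaw -5.68 w 0.0852 q6 1.72 F [ 1.6 -1.3  7. ] tilt [ 0.0355 -0.0175 -0.9992]
[[-2.0, -35.4, 27.8], 0.2]
[[-2.1, -35.3, 27.8], -0.0]
[[-2.1, -35.3, 27.8], -0.0]
[[-2.1, -35.3, 27.8], -0.0]
[[-1.0, -16.9, 13.3], -0.0]
```

arm_command([
  [[-2, -40, 15], 0.2, 35],
  [[-2, -40, 20], 0, 35],
  [[-2, -40, 25], 0, 35],
  [[-2, -36, 35], 0, 35],
  [[-1, -17, 20], 0, 35],
])

```text
time_s: 9.55
tool_pos: [0.4779, 0.2023, 0.0931]
orientation: [-0.009, 0.998, -0.056, 0.025]
ft_force: [-0.5, -0.6, 0.7]
gripper_width: 0.03
```

Run:
```python
from h import *
plan([0.470,0.186,0.0235],-5.9,step=45)
```

```text
t 9.55 pos [0.4779 0.2023 0.0931] yaw -6.49 w 0.03 q6 2.09 F [-0.5 -0.6  0.7] tilt [ 0.0489 -0.0215 -0.9986]
[[-5.9, 11.6, 43.1], -0.6]
[[-3.6, 6.9, 25.8], -0.0]
```

arm_command([
  [[-6, 13, 40], -0.6, 35],
  [[-4, 6, 22], 0, 35],
  [[0, 0, 2], 0, 35],
])

```text
time_s: 9.85
tool_pos: [0.4675, 0.1881, 0.0236]
orientation: [-0.009, 0.998, -0.048, 0.024]
ft_force: [0.6, -0.7, 0.9]
gripper_width: 0.0299
```

Run:
```python
from h import *
plan([0.470,0.186,0.0235],-5.9,step=45)
cm=camera_model("wrist");cv2.imwrite("pics/w10.png",grab_frame("wrist"))
print(sense()["tool_pos"])
```

```text
t 9.85 pos [0.4675 0.1881 0.0236] yaw -5.59 w 0.0299 q6 2.05 F [ 0.6 -0.7  0.9] tilt [ 0.0469 -0.0202 -0.9987]
[[2.7, 1.9, 0.2], 0.3]
[0.46801222 0.1883911  0.0245289 ]
```

View pics/w10.png

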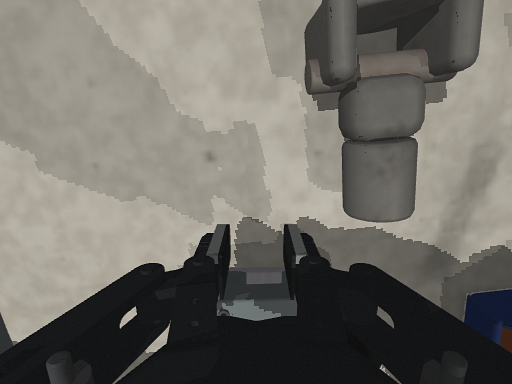

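arm_command([
  [[2, 15, -0.3], 0.3, 35],
  [[0.5, 20, -0.5], 0, 35],
  [[0, 20, -0.5], 0, 35],
  [[0, 20, -0.5], 0, 35],
  [[0, 10, -0.3], 0, 35],
])

```text
time_s: 10.4
tool_pos: [0.4665, 0.1017, 0.0315]
orientation: [-0.012, 0.998, -0.051, 0.028]
ft_force: [-0.8, 2.8, -1.5]
gripper_width: 0.0298
```

```bash
python3 - <<'E'
from h import *
plan([0.4501,-0.0072,0.0245],-5.9,step=25)
cm=camera_model("wrist");cv2.imwrite("pics/w11.png",grab_frame("wrist"))
cv2.imwrite("pics/s11.png",grab_frame("side")[120:250,180:380])
E
python3 -c "
import cv2
a=cv2.imread('pics/s11.png');cv2.imwrite('pics/s11.png',cv2.resize(a,None,fx=4,fy=4))"
```

```text
t 10.4 pos [0.4665 0.1017 0.0315] yaw -5.88 w 0.0298 q6 1.88 F [-0.8  2.8 -1.5] tilt [ 0.0554 -0.0263 -0.9981]
[[-1.3, 25.0, 0.9], 0.0]
[[-1.3, 25.0, 0.9], -0.0]
[[-1.3, 25.0, 0.9], -0.0]
[[-1.3, 25.0, 0.9], -0.0]
[[-0.5, 10.3, 0.4], -0.0]
```

View pics/w11.png

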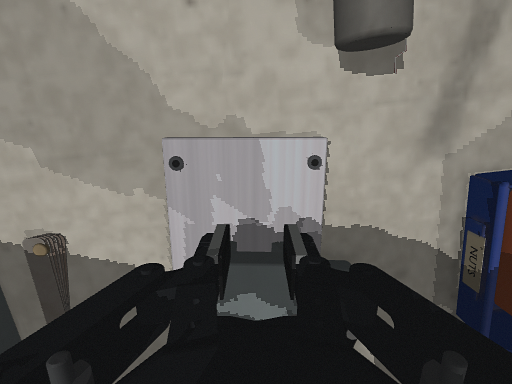

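View pics/s11.png

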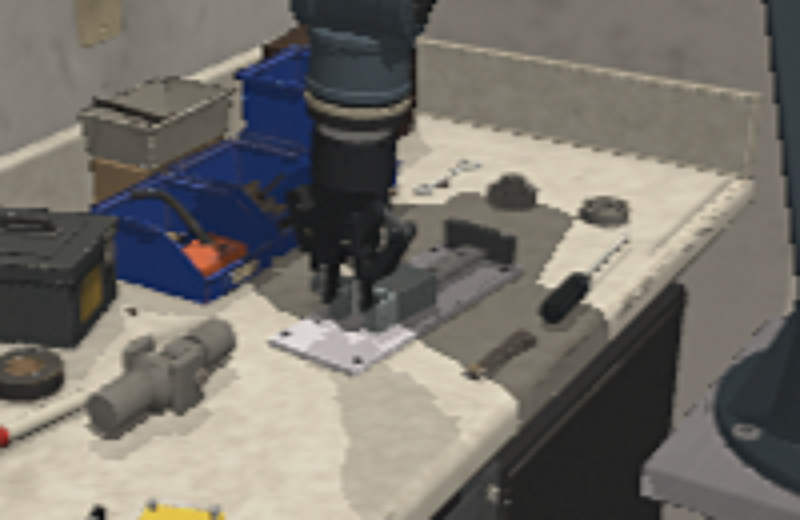

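arm_command([
  [[-1.5, 20, 4], 0, 35],
  [[-1.5, 20, 3], 0, 35],
  [[-1.5, 20, 2], 0, 35],
])

```text
time_s: 10.8
tool_pos: [0.4605, 0.0465, 0.0235]
orientation: [-0.015, 0.998, -0.05, 0.032]
ft_force: [0.9, 6.3, 4.6]
gripper_width: 0.0301
```

Run:
```python
from h import *
plan([0.4501,-0.0072,0.0255],-5.9,step=25)
```

```text
t 10.8 pos [0.4605 0.0465 0.0235] yaw -5.75 w 0.0301 q6 1.76 F [0.9 6.3 4.6] tilt [ 0.0618 -0.0336 -0.9975]
[[-2.2, 24.8, -1.9], 0.1]
[[-2.1, 24.8, -1.9], -0.0]
[[-0.4, 4.7, -0.4], -0.0]
```

arm_command([
  [[-2.5, 22, 0], 0, 35],
  [[-2, 20, 0.5], 0, 35],
])

```text
time_s: 11.0
tool_pos: [0.454, 0.0059, 0.0229]
orientation: [-0.017, 0.998, -0.049, 0.034]
ft_force: [0.6, 5.1, 4.3]
gripper_width: 0.0301
```

Run:
```python
from h import *
plan([0.4501,-0.0072,0.0255],-5.9,step=25)
```

```text
t 11.0 pos [0.454  0.0059 0.0229] yaw -5.65 w 0.0301 q6 1.66 F [0.6 5.1 4.3] tilt [ 0.0654 -0.0364 -0.9972]
[[-2.5, 13.3, -3.3], 0.3]
```

arm_command([
  [[-2, 10, -2], 0, 35],
  [[0, 5, 0], 0, 35],
])

```text
time_s: 11.2
tool_pos: [0.4516, -0.0076, 0.0254]
orientation: [-0.02, 0.998, -0.049, 0.035]
ft_force: [0.6, 47.6, -0.6]
gripper_width: 0.0298
```

Run:
```python
from h import *
plan([0.4501,-0.0072,0.0255],-5.9,step=25)
```

```text
t 11.2 pos [ 0.4516 -0.0076  0.0254] yaw -5.66 w 0.0298 q6 1.63 F [ 0.6 47.6 -0.6] tilt [ 0.0671 -0.0424 -0.9968]
[[-1.5, -0.2, -0.2], 0.2]
```

arm_command([
  [[0, -12, 0], 0, 35],
  [[0, -10, -20], 0, 35],
  [[0, 0, -50], 0, 100],
  [[0, 0, -50], 0, 100],
  [[0, 0, -50], 0, 100],
])

```text
time_s: 11.7
tool_pos: [0.4386, 0.0116, 0.1958]
orientation: [-0.019, 0.998, -0.048, 0.03]
ft_force: [1.9, -0.6, -0.1]
gripper_width: 0.0721
```

Run:
```python
from h import *
plan([0.45,0.0,0.22],-5.9,step=50)
cm=camera_model("wrist");cv2.imwrite("pics/w12.png",grab_frame("wrist"));np.save("w12cm.npy",cm,allow_pickle=True)
plan([0.45,0.0,0.22],-5.9,step=50)
for t in ("knob_grip","carriage_foot","gear_mid"):
    print(t,[(r["confidence"],[round(float(v),4) for v in r["centre"]]) for r in place_of("wrist",t)[:3]])
```

```text
t 11.7 pos [0.4386 0.0116 0.1958] yaw -5.61 w 0.0721 q6 1.67 F [ 1.9 -0.6 -0.1] tilt [ 0.0574 -0.0413 -0.9975]
[[13.8, 9.5, -23.8], 0.3]
t 11.75 pos [0.4411 0.0115 0.2035] yaw -5.62 w 0.0792 q6 1.67 F [ 1.4  0.5 11.5] tilt [ 0.0658 -0.0421 -0.9969]
[[11.1, 9.9, -16.3], 0.3]
knob_grip [(0.65, [0.4928, -0.0443, 0.0586])]
carriage_foot [(0.65, [0.4455, -0.0631, 0.0085])]
gear_mid []
```

View pics/w12.png

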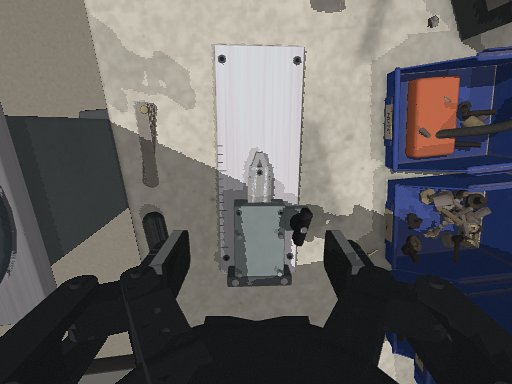

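arm_command([
  [[-25, 0, -40], 0, 100],
  [[-25, 0, -40], 0, 100],
  [[-25, 0, -40], 0, 100],
  [[0, 0, 0], 0, 100],
])

```text
time_s: 12.3
tool_pos: [0.3534, 0.0157, 0.3088]
orientation: [-0.019, 0.998, -0.048, 0.026]
ft_force: [0.9, 1.2, -0.5]
gripper_width: 0.0851
```

```bash
cat > settle.py <<'E'
from h import *
n=int(sys.argv[1]) if len(sys.argv)>1 else 2
s=sense(); print("before",np.round(s["tool_pos"],4),"tilt",rot(s)[2].round(4))
for i in range(n): grab_frame("wrist")
s=sense(); print("t",s["time_s"],"after",np.round(s["tool_pos"],4),"yaw",round(yaw(s),2),"tilt",rot(s)[2].round(4),"F",s["ft_force"].round(1),"v",np.abs(s["qvel"]).max().round(3),"w",round(s["gripper_width"],4),"q6",s["q"][5].round(2))
E
python3 settle.py 3
```

```text
before [0.3534 0.0157 0.3088] tilt [ 0.0496 -0.0395 -0.998 ]
t 12.45 after [0.3543 0.0155 0.3044] yaw -5.58 tilt [ 0.0444 -0.039  -0.9983] F [ 0.5 -0.8 -0.2] v 0.018 w 0.0855 q6 1.68
```

Run:
```python
from h import *
plan([0.35,0.28,0.25],-5.9,step=48)
```

```text
t 12.45 pos [0.3543 0.0155 0.3044] yaw -5.58 w 0.0855 q6 1.68 F [ 0.5 -0.8 -0.2] tilt [ 0.0444 -0.039  -0.9983]
[[-5.8, -46.3, 11.2], 0.3]
[[-6.0, -46.3, 11.2], -0.0]
[[-6.0, -46.3, 11.2], -0.0]
[[-6.0, -46.3, 11.2], -0.0]
[[-6.0, -46.3, 11.2], -0.0]
[[-3.8, -29.0, 7.0], -0.0]
```

arm_command([
  [[-5, -46, 5], 0, 100],
  [[-5, -46, 5], 0, 100],
  [[-4, -46, 5], 0, 100],
  [[-4, -46, 5], 0, 100],
  [[-4, -46, 5], 0, 100],
])

```text
time_s: 12.95
tool_pos: [0.3574, 0.2482, 0.2779]
orientation: [-0.015, 0.998, -0.056, 0.018]
ft_force: [2.2, -0.2, 0.1]
gripper_width: 0.0853
```

```bash
python3 settle.py 3
```

```text
before [0.3574 0.2482 0.2779] tilt [ 0.0352 -0.0314 -0.9989]
t 13.1 after [0.3571 0.2483 0.2772] yaw -6.16 tilt [ 0.0334 -0.0302 -0.999 ] F [-0.2  0.  -0.1] v 0.067 w 0.0855 q6 2.28
```

arm_command([
  [[-20, 14, -42], 0, 100],
  [[-20, 14, -42], 0, 100],
  [[-20, 14, -42], 0, 100],
  [[-10, 7, -42], 0, 100],
  [[0, 0, 0], 0, 100],
])

```text
time_s: 13.6
tool_pos: [0.2737, 0.1982, 0.4404]
orientation: [-0.009, 0.998, -0.055, 0.012]
ft_force: [2.4, 0.6, -0.6]
gripper_width: 0.0856
```

```bash
python3 settle.py 3
```

```text
before [0.2737 0.1982 0.4404] tilt [ 0.0232 -0.0196 -0.9995]
t 13.75 after [0.2742 0.1987 0.4358] yaw -6.28 tilt [ 0.0185 -0.0154 -0.9997] F [ 0.2  0.  -0.5] v 0.02 w 0.0856 q6 2.31
```

Run:
```python
from h import *
plan([0.345,-0.03,0.42],-19.6,step=48)
```

```text
t 13.75 pos [0.2742 0.1987 0.4358] yaw -6.28 w 0.0856 q6 2.31 F [ 0.2  0.  -0.5] tilt [ 0.0185 -0.0154 -0.9997]
[[19.0, 44.0, 2.8], 8.5]
[[25.3, 40.7, 2.8], 4.8]
[[28.6, 38.4, 2.8], -0.0]
[[28.6, 38.4, 2.8], -0.0]
[[28.6, 38.3, 2.8], -0.0]
```

arm_command([
  [[19, 44, 2.8], 8.5, 100],
  [[25, 41, 2.8], 4.8, 100],
  [[29, 38, 2.8], 0, 100],
  [[29, 38, 2.8], 0, 100],
  [[29, 38, 2.8], 0, 100],
])

```text
time_s: 14.25
tool_pos: [0.3438, -0.0095, 0.4132]
orientation: [-0.006, 0.987, -0.159, 0.003]
ft_force: [1.3, 1.3, 0.1]
gripper_width: 0.0856
```

```bash
python3 settle.py 2
python3 - <<'E'
from h import *
plan([0.49,-0.041,0.17],-19.6,step=49)
E
```

```text
before [ 0.3438 -0.0095  0.4132] tilt [ 0.0033 -0.0126 -0.9999]
t 14.35 after [ 0.3444 -0.0125  0.4123] yaw -18.78 tilt [ 0.0016 -0.0108 -0.9999] F [-0.5  0.6  0.3] v 0.131 w 0.0851 q6 1.85
t 14.35 pos [ 0.3444 -0.0125  0.4123] yaw -18.78 w 0.0851 q6 1.85 F [-0.5  0.6  0.3] tilt [ 0.0016 -0.0108 -0.9999]
[[25.3, -3.0, 41.9], 0.8]
[[25.2, -3.3, 41.9], -0.0]
[[25.2, -3.3, 41.9], -0.0]
[[25.2, -3.3, 41.9], -0.0]
[[25.2, -3.3, 41.9], -0.0]
[[20.2, -2.7, 33.4], -0.0]
```

Tilt is nearly gone. Descend in single rows with settling between.

arm_command([
  [[25, -3, 42], 0.8, 35],
])

```text
time_s: 14.45
tool_pos: [0.3686, -0.0183, 0.3738]
orientation: [-0.006, 0.985, -0.172, 0.004]
ft_force: [2.0, 1.0, -0.6]
gripper_width: 0.0733
```

```bash
python3 settle.py 2
```

```text
before [ 0.3686 -0.0183  0.3738] tilt [ 0.0053 -0.0122 -0.9999]
t 14.55 after [ 0.3681 -0.0178  0.3666] yaw -19.74 tilt [-0.0066 -0.0083 -0.9999] F [ 0.3 -0.7  0.3] v 0.123 w 0.0591 q6 1.86
```

arm_command([
  [[25, -3, 42], 0, 35],
])

```text
time_s: 14.65
tool_pos: [0.3908, -0.0225, 0.3296]
orientation: [-0.005, 0.985, -0.172, -0.001]
ft_force: [1.5, 0.1, -0.4]
gripper_width: 0.0444
```

```bash
python3 settle.py 2
```

```text
before [ 0.3908 -0.0225  0.3296] tilt [-0.0034 -0.0094 -1.    ]
t 14.75 after [ 0.39   -0.0226  0.3229] yaw -19.75 tilt [-0.0143 -0.006  -0.9999] F [-1.3 -0.3  0.7] v 0.121 w 0.0303 q6 1.85
```

arm_command([
  [[25, -3, 42], 0, 35],
])

```text
time_s: 14.85
tool_pos: [0.413, -0.0271, 0.2859]
orientation: [-0.004, 0.985, -0.171, -0.004]
ft_force: [1.4, 0.5, -0.7]
gripper_width: 0.0299
```

```bash
python3 settle.py 2;python3 - <<'E'
from h import *
plan([0.49,-0.041,0.17],-19.6,step=49)
E
```

```text
before [ 0.413  -0.0271  0.2859] tilt [-0.0102 -0.0073 -0.9999]
t 14.95 after [ 0.4119 -0.0273  0.2793] yaw -19.74 tilt [-0.0207 -0.0042 -0.9998] F [-0.7  0.1  1.3] v 0.117 w 0.0301 q6 1.84
t 14.95 pos [ 0.4119 -0.0273  0.2793] yaw -19.74 w 0.0301 q6 1.84 F [-0.7  0.1  1.3] tilt [-0.0207 -0.0042 -0.9998]
[[29.2, -4.7, 39.1], -0.1]
[[29.2, -4.7, 39.1], -0.0]
[[22.1, -3.5, 29.6], -0.0]
```

arm_command([
  [[29, -4.7, 39], 0, 35],
  [[29, -4.7, 39], 0, 35],
  [[20, -3.5, 22], 0, 35],
])

```text
time_s: 15.25
tool_pos: [0.4882, -0.0392, 0.1815]
orientation: [-0.004, 0.985, -0.171, -0.008]
ft_force: [-0.4, -0.5, -0.3]
gripper_width: 0.0297
```

```bash
python3 settle.py 3;python3 - <<'E'
from h import *
cm=camera_model("wrist");cv2.imwrite("pics/w13.png",grab_frame("wrist"));np.save("w13cm.npy",cm,allow_pickle=True)
plan([0.49,-0.041,0.10],-19.6,step=49)
E
```

```text
before [ 0.4882 -0.0392  0.1815] tilt [-0.0163 -0.0056 -0.9999]
t 15.4 after [ 0.4874 -0.0391  0.1824] yaw -19.64 tilt [-0.0176 -0.0053 -0.9998] F [-1.   0.9  1. ] v 0.05 w 0.0299 q6 1.83
t 15.45 pos [ 0.4875 -0.0391  0.1836] yaw -19.64 w 0.0296 q6 1.83 F [-0.5 -0.8  0.3] tilt [-0.0157 -0.0057 -0.9999]
[[2.5, 0.8, 48.9], -0.0]
[[1.8, 0.6, 34.6], -0.0]
```

View pics/w13.png

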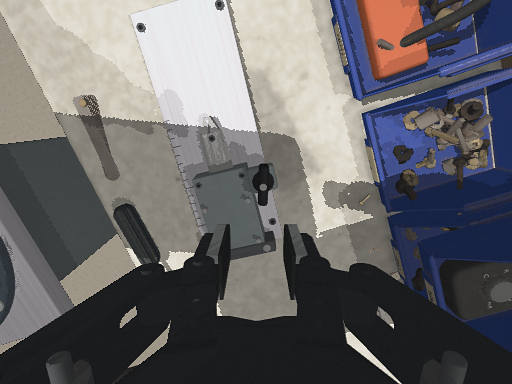

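Run:
```python
from h import *
im=cv2.imread("pics/w13.png")
cv2.imwrite("pics/w13a.png",cv2.resize(im[150:220,225:305],None,fx=7,fy=7,interpolation=cv2.INTER_CUBIC))
cm=np.load("w13cm.npy",allow_pickle=True).item()
print(pix2plane(cm,263,186,.0695))
a=pix2plane(cm,264.5,165,.0685);b=pix2plane(cm,262,205,.0685);print(a,b,np.degrees(np.arctan2(*(a-b)[1::-1]))-90,np.linalg.norm(a-b))
```

```text
[ 0.49331638 -0.03948341  0.0695    ]
[ 0.50131018 -0.02088316  0.0685    ] [ 0.48595619 -0.05761127  0.0685    ] -22.68710547852656 0.039808281218022885
```

View pics/w13a.png

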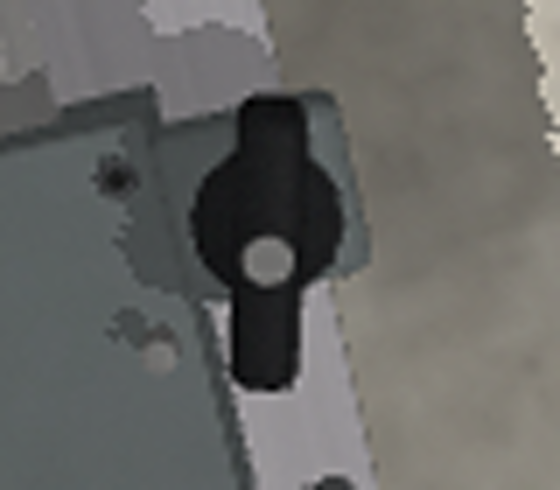

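arm_command([
  [[3, 1, 48], 1, 35],
  [[2, 0.5, 40], 0, 35],
])

```text
time_s: 15.65
tool_pos: [0.4946, -0.0411, 0.1016]
orientation: [-0.005, 0.984, -0.179, -0.001]
ft_force: [1.1, -0.1, -0.5]
gripper_width: 0.0296
```

```bash
python3 settle.py 2;python3 - <<'E'
from h import *
plan([0.4922,-0.040,0.044],-20.5,step=49)
E
```

```text
before [ 0.4946 -0.0411  0.1016] tilt [-0.0038 -0.009  -1.    ]
t 15.75 after [ 0.4921 -0.0409  0.0994] yaw -20.61 tilt [-0.01   -0.0072 -0.9999] F [-1.   0.9  0.8] v 0.115 w 0.0297 q6 1.84
t 15.75 pos [ 0.4921 -0.0409  0.0994] yaw -20.61 w 0.0297 q6 1.84 F [-1.   0.9  0.8] tilt [-0.01   -0.0072 -0.9999]
[[0.3, -0.4, 49.0], -0.1]
[[0.0, -0.1, 6.4], -0.0]
```

arm_command([
  [[0.5, -0.5, 30], 0, 35],
  [[0.5, 0, 20], 0, 35],
])

```text
time_s: 15.95
tool_pos: [0.4956, -0.0401, 0.0554]
orientation: [-0.005, 0.984, -0.179, -0.001]
ft_force: [0.0, 0.1, -0.1]
gripper_width: 0.0299
```

```bash
python3 settle.py 2;python3 - <<'E'
from h import *
plan([0.4922,-0.040,0.044],-20.5,step=49)
cv2.imwrite("pics/w14.png",grab_frame("wrist"))
E
```

```text
before [ 0.4956 -0.0401  0.0554] tilt [-0.003  -0.0093 -1.    ]
t 16.05 after [ 0.4953 -0.0401  0.0551] yaw -20.58 tilt [-0.0042 -0.0089 -1.    ] F [-1.1  0.6  1.4] v 0.044 w 0.0297 q6 1.84
t 16.05 pos [ 0.4953 -0.0401  0.0551] yaw -20.58 w 0.0297 q6 1.84 F [-1.1  0.6  1.4] tilt [-0.0042 -0.0089 -1.    ]
[[-2.9, 1.1, 11.1], -0.1]
```

View pics/w14.png

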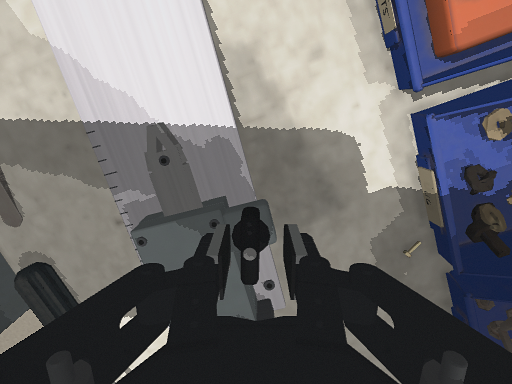

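arm_command([
  [[-3, 1, 12], 0, 35],
  [[0, 0, 1], 0, 5],
  [[0, 0, 0], 0, 5],
  [[0, 0, 0], 0, 5],
], newtons=40)

```text
time_s: 16.5
tool_pos: [0.4928, -0.0396, 0.0469]
orientation: [-0.005, 0.984, -0.178, 0.0]
ft_force: [-0.2, -0.9, -4.6]
gripper_width: 0.019
```

```bash
python3 settle.py 1
```

```text
before [ 0.4928 -0.0396  0.0469] tilt [-0.0012 -0.0102 -0.9999]
t 16.55 after [ 0.4928 -0.0397  0.0469] yaw -20.57 tilt [-0.0011 -0.0102 -0.9999] F [-0.7  0.7 -4.8] v 0.005 w 0.0188 q6 1.84
```

arm_command([
  [[0, 0, 0], 0, 35],
  [[0, 0, -5], 0, 35],
  [[0, 0, 0], 0, 5],
  [[0, 0, 0], 0, 5],
  [[0, 0, 0], 0, 5],
], newtons=40)

```text
time_s: 17.05
tool_pos: [0.4935, -0.0397, 0.0538]
orientation: [-0.005, 0.984, -0.179, 0.001]
ft_force: [-1.4, 0.1, -1.7]
gripper_width: 0.0085
```

```bash
python3 settle.py 1
```

```text
before [ 0.4935 -0.0397  0.0538] tilt [ 4.000e-04 -1.080e-02 -9.999e-01]
t 17.1 after [ 0.4936 -0.0397  0.0538] yaw -20.57 tilt [ 5.000e-04 -1.080e-02 -9.999e-01] F [-2.   0.5 -0.3] v 0.005 w 0.0088 q6 1.84
```

arm_command([
  [[0, 0, 0], 8, 5],
  [[0, 0, 0], 8, 5],
  [[0, 0, 0], 8, 5],
  [[0, 0, 0], 8, 5],
])

```text
time_s: 17.5
tool_pos: [0.4941, -0.0403, 0.0538]
orientation: [-0.005, 0.893, -0.451, 0.0]
ft_force: [-0.3, -1.2, -2.7]
gripper_width: 0.0087
```

```bash
python3 settle.py 1; python3 -c "
from h import *; plan([0.4936,-0.0397,0.0538],-86,step=49); print(sense()['wrist_torque'])"
```

```text
before [ 0.4941 -0.0403  0.0538] tilt [-0.0039 -0.0093 -0.9999]
t 17.55 after [ 0.4941 -0.0403  0.0538] yaw -54.12 tilt [-0.0041 -0.0092 -0.9999] F [-0.8 -0.5 -2.5] v 0.294 w 0.0088 q6 2.43
t 17.55 pos [ 0.4941 -0.0403  0.0538] yaw -54.12 w 0.0088 q6 2.43 F [-0.8 -0.5 -2.5] tilt [-0.0041 -0.0092 -0.9999]
[[-0.7, 0.1, 0.0], 8.5]
[[0.0, 0.0, 0.0], 8.5]
[[0.0, 0.0, 0.0], 8.5]
[[0.0, 0.0, 0.0], 6.4]
[-0.25515774  0.06419025 -0.07733718]
```

arm_command([
  [[-0.5, 0, 0], 8, 5],
  [[0, 0, 0], 8, 5],
  [[0, 0, 0], 8, 5],
  [[0, 0, 0], 5, 5],
])

```text
time_s: 17.95
tool_pos: [0.4943, -0.0407, 0.0538]
orientation: [-0.004, 0.748, -0.664, -0.0]
ft_force: [-1.9, -0.6, -1.2]
gripper_width: 0.0089
```

```bash
python3 settle.py 2; python3 -c "
from h import *; plan([0.4936,-0.0397,0.0538],-86,step=49); print(sense()['wrist_torque'])"
```

```text
before [ 0.4943 -0.0407  0.0538] tilt [-0.006  -0.0066 -1.    ]
t 18.05 after [ 0.4943 -0.0406  0.0539] yaw -82.96 tilt [-0.0061 -0.0067 -1.    ] F [-1.3 -1.4 -0.7] v 0.105 w 0.0088 q6 2.93
t 18.05 pos [ 0.4943 -0.0406  0.0539] yaw -82.96 w 0.0088 q6 2.93 F [-1.3 -1.4 -0.7] tilt [-0.0061 -0.0067 -1.    ]
[[-1.0, 0.6, 0.1], 3.0]
[-0.39410566  0.2173503  -0.05712721]
```

arm_command([
  [[0, 0, 0], 3, 5],
  [[0, 0, 0], 3, 5],
])

```text
time_s: 18.25
tool_pos: [0.4943, -0.0409, 0.0538]
orientation: [-0.004, 0.716, -0.698, -0.0]
ft_force: [-4.1, -3.1, -1.4]
gripper_width: 0.0088
```

```bash
python3 settle.py 2; python3 -c "
from h import *; plan([0.4936,-0.0397,0.0538],-86,step=49); print(sense()['wrist_torque'])"
```

```text
before [ 0.4943 -0.0409  0.0538] tilt [-0.0062 -0.006  -1.    ]
t 18.35 after [ 0.4941 -0.0408  0.0538] yaw -88.47 tilt [-0.0063 -0.0055 -1.    ] F [-2.9 -1.1 -0.9] v 0.038 w 0.0087 q6 3.03
t 18.35 pos [ 0.4941 -0.0408  0.0538] yaw -88.47 w 0.0087 q6 3.03 F [-2.9 -1.1 -0.9] tilt [-0.0063 -0.0055 -1.    ]
[[-1.2, 0.4, -0.0], -2.5]
[-0.53746722  0.64736251  0.19737109]
```

arm_command([
  [[0, 0, 0], 0, 35],
  [[0, 0, 0], 0, 35],
  [[0, 0, -15], 0, 35],
  [[0, 0, -45], 0, 35],
  [[0, 0, -50], -8, 60],
])

```text
time_s: 18.85
tool_pos: [0.4907, -0.0409, 0.1616]
orientation: [-0.002, 0.768, -0.64, -0.004]
ft_force: [1.7, -0.4, 1.1]
gripper_width: 0.0434
```

Run:
```python
from h import *
s=sense()
cm=camera_model("wrist");cv2.imwrite("pics/w15.png",grab_frame("wrist"));np.save("w15cm.npy",cm,allow_pickle=True)
plan([0.47,-0.20,0.22],-40,step=45)
```

```text
t 18.9 pos [ 0.4937 -0.0412  0.1698] yaw -78.82 w 0.0499 q6 2.86 F [ 1.7 -0.6  9.8] tilt [-0.0062 -0.0076 -1.    ]
[[40.4, 14.3, -13.8], -8.5]
[[37.8, 20.2, -13.8], -8.5]
[[34.4, 25.5, -13.8], -8.5]
[[22.3, 22.4, -10.2], -8.5]
[[0.0, 0.0, 0.0], -4.8]
```

View pics/w15.png

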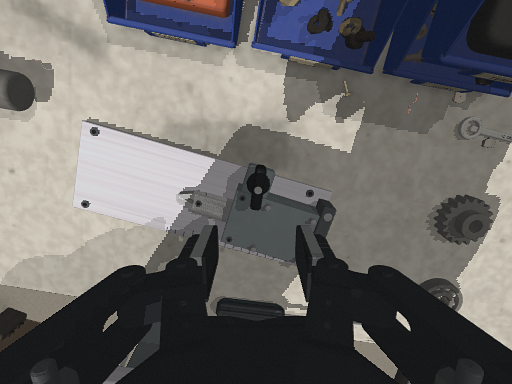

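Run:
```python
from h import *
cm=np.load("w15cm.npy",allow_pickle=True).item()
im=cv2.imread("pics/w15.png")
cv2.imwrite("pics/w15a.png",cv2.resize(im[145:275,200:350],None,fx=5,fy=4.6,interpolation=cv2.INTER_CUBIC))
a=pix2plane(cm,263,166,.0685);b=pix2plane(cm,256,208,.0685);print(a,b,np.degrees(np.arctan2(*(a-b)[1::-1])),np.linalg.norm(a-b))
for t in ("gear_mid","nest","knob_grip","bearing_mid"):
    print(t,[(r["confidence"],[round(float(v),4) for v in r["centre"]]) for r in place_of("wrist",t)[:3]])
```

```text
[ 0.51610232 -0.04117519  0.0685    ] [ 0.47702231 -0.04216168  0.0685    ] 1.446000887195778 0.039092462356820484
gear_mid [(0.91, [0.488, -0.2819, 0.0172])]
nest [(0.57, [0.4415, -0.0708, 0.0409]), (0.47, [0.4511, 0.0176, -0.0023])]
knob_grip [(0.66, [0.4923, -0.0422, 0.0589])]
bearing_mid [(0.61, [0.3741, -0.29, 0.0041])]
```

View pics/w15a.png

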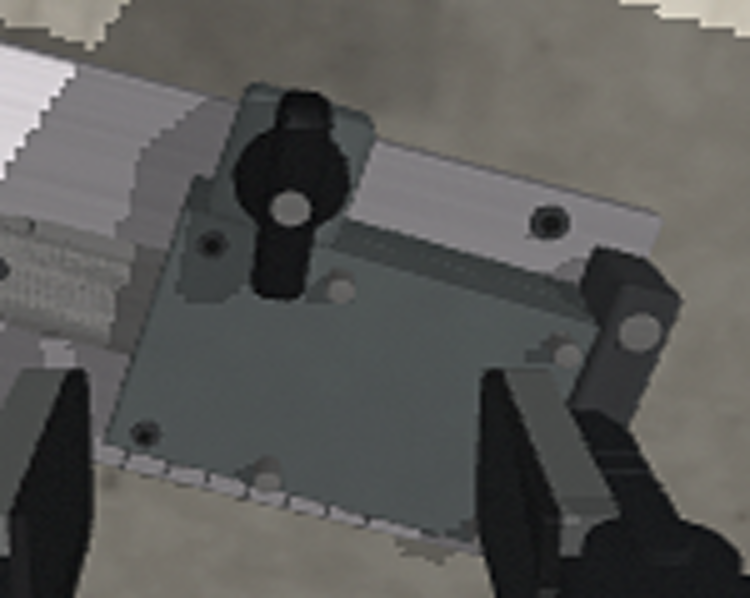

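Run:
```python
from h import *
cm=np.load("w15cm.npy",allow_pickle=True).item()
f=lambda x,y:pix2plane(cm,200+x/5,145+y/4.6,.046)[:2]
p=[f(341,290),f(567,355),f(267,472)]
print(np.array(p).round(4),"nest",((p[1]+p[2])/2).round(4),[np.linalg.norm(p[i]-p[j]).round(4) for i,j in((0,1),(0,2),(1,2))])
plan([0.488,-0.262,0.18],-40,step=48)
```

```text
[[ 0.4712 -0.0553]
 [ 0.4647 -0.1028]
 [ 0.4257 -0.0486]] nest [ 0.4452 -0.0757] [np.float64(0.0479), np.float64(0.0459), np.float64(0.0668)]
t 19.1 pos [ 0.4917 -0.041   0.1607] yaw -79.76 w 0.0513 q6 2.87 F [-0.2  0.1  0.2] tilt [-8.e-03 -9.e-04 -1.e+00]
[[46.9, 9.3, -4.6], -8.5]
[[45.0, 16.1, -4.6], -8.5]
[[42.1, 22.6, -4.6], -8.5]
[[38.3, 28.6, -4.6], -8.5]
[[20.9, 21.1, -2.8], -5.8]
```

arm_command([
  [[47, 9, -8], -8.5, 60],
  [[45, 16, -8], -8.5, 60],
  [[42, 22.5, -5], -8.5, 60],
  [[38, 28.5, -2], -8.5, 60],
  [[20, 21, 0], -5.8, 60],
])

```text
time_s: 19.6
tool_pos: [0.4818, -0.2467, 0.1741]
orientation: [-0.004, 0.934, -0.358, -0.006]
ft_force: [0.0, 0.1, -0.5]
gripper_width: 0.051
```

```bash
python3 settle.py 2
python3 - <<'E'
from h import *
cm=camera_model("wrist");cv2.imwrite("pics/w16.png",grab_frame("wrist"));np.save("w16cm.npy",cm,allow_pickle=True)
print("gear",place_of("wrist","gear_mid")[:2])
plan([0.487,-0.279,0.10],-40,step=48)
E
```

```text
before [ 0.4818 -0.2467  0.1741] tilt [-0.0143 -0.0033 -0.9999]
t 19.7 after [ 0.4814 -0.2474  0.1734] yaw -42.18 tilt [-0.0151 -0.0027 -0.9999] F [ 0.5  1.  -0.9] v 0.184 w 0.0512 q6 1.83
gear [{'centre': [0.4878, -0.2799, 0.0187], 'confidence': 0.65}]
t 19.8 pos [ 0.4819 -0.2445  0.174 ] yaw -42.36 w 0.0513 q6 1.84 F [-0.1  0.4  0.2] tilt [-0.0152 -0.0034 -0.9999]
[[16.5, 13.1, 43.1], -2.4]
[[11.2, 9.7, 30.4], -0.0]
```

View pics/w16.png

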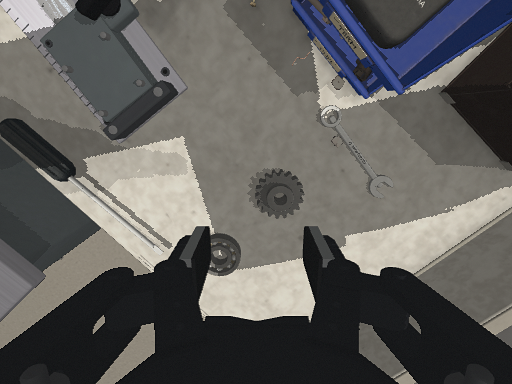

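Run:
```python
from h import *
im=cv2.imread("pics/w16.png")
cv2.imwrite("pics/w16a.png",cv2.resize(im[160:230,235:320],None,fx=8,fy=8,interpolation=cv2.INTER_CUBIC))
cm=np.load("w16cm.npy",allow_pickle=True).item()
print(pix2plane(cm,281,198,.028))
```

```text
[ 0.48662575 -0.27968891  0.028     ]
```

View pics/w16a.png

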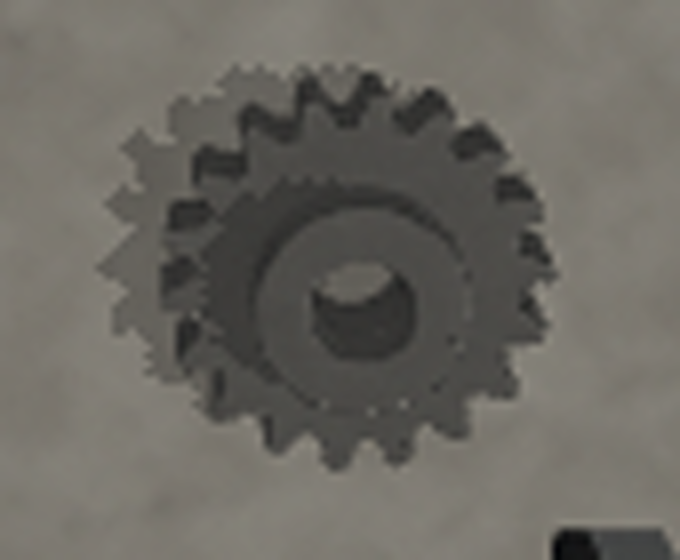

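Run:
```python
from h import *
plan([0.4855,-0.2795,0.08],-42,step=52)
```

```text
t 19.8 pos [ 0.4819 -0.2445  0.174 ] yaw -42.36 w 0.0513 q6 1.84 F [-0.1  0.4  0.2] tilt [-0.0152 -0.0034 -0.9999]
[[14.3, 12.3, 48.4], -0.4]
[[13.3, 11.5, 45.0], -0.0]
```

arm_command([
  [[14, 12, 47], 0, 60],
  [[13, 11, 43], 0, 60],
])

```text
time_s: 20.0
tool_pos: [0.489, -0.2768, 0.0874]
orientation: [-0.004, 0.933, -0.361, -0.002]
ft_force: [-0.2, -0.4, -0.6]
gripper_width: 0.0513
```

```bash
python3 settle.py 3
python3 - <<'E'
from h import *
cm=camera_model("wrist");cv2.imwrite("pics/w17.png",grab_frame("wrist"));np.save("w17cm.npy",cm,allow_pickle=True)
plan([0.4855,-0.2795,0.0175],-42,step=52)
E
```

```text
before [ 0.489  -0.2768  0.0874] tilt [-0.0074 -0.0062 -1.    ]
t 20.15 after [ 0.4872 -0.276   0.0864] yaw -42.37 tilt [-0.0131 -0.0049 -0.9999] F [0.1 0.4 1.1] v 0.062 w 0.0513 q6 1.79
t 20.2 pos [ 0.4883 -0.2763  0.0885] yaw -42.33 w 0.0512 q6 1.79 F [ 0.6 -1.2  0.6] tilt [-0.0102 -0.0056 -0.9999]
[[0.6, 3.4, 51.9], -0.3]
[[0.2, 1.2, 19.1], -0.0]
```

View pics/w17.png

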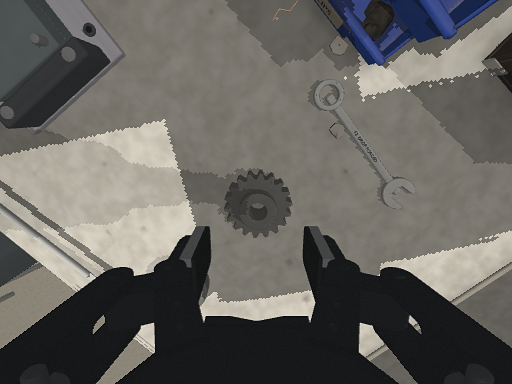

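Run:
```python
from h import *
cm=np.load("w17cm.npy",allow_pickle=True).item()
g=pix2plane(cm,258,210,.028); s=sense(); print(g, rot(s).T@(g-s["tool_pos"])*1e3)
```

```text
[ 0.48639715 -0.27895712  0.028     ] [ 0.97604917  3.56840579 60.46948544]
```

arm_command([
  [[0.5, 3, 40], 0, 60],
  [[0.5, 1, 28], 0, 60],
])

```text
time_s: 20.4
tool_pos: [0.491, -0.2794, 0.026]
orientation: [-0.004, 0.933, -0.361, 0.002]
ft_force: [-0.3, 0.4, -0.5]
gripper_width: 0.0514
```

```bash
python3 settle.py 3
python3 - <<'E'
from h import *
cm=camera_model("wrist");cv2.imwrite("pics/w18.png",grab_frame("wrist"))
plan([0.4864,-0.279,0.0175],-42,step=52)
E
```

```text
before [ 0.491  -0.2794  0.026 ] tilt [ 4.0e-04 -8.4e-03 -1.0e+00]
t 20.55 after [ 0.4906 -0.2793  0.0267] yaw -42.26 tilt [-0.0013 -0.0081 -1.    ] F [0.5 0.3 1. ] v 0.039 w 0.0513 q6 1.79
t 20.6 pos [ 0.4913 -0.2799  0.0277] yaw -42.26 w 0.0512 q6 1.79 F [ 0.  -0.5  0.4] tilt [ 4.0e-04 -8.4e-03 -1.0e+00]
[[-4.3, 2.7, 10.1], -0.3]
```

View pics/w18.png

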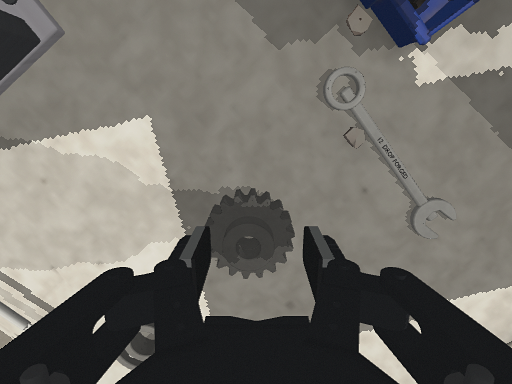

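arm_command([
  [[-4.5, 3, 10], 0, 60],
])

```text
time_s: 20.7
tool_pos: [0.4882, -0.2798, 0.0204]
orientation: [-0.003, 0.933, -0.36, 0.004]
ft_force: [-0.1, 0.7, 0.6]
gripper_width: 0.0513
```

```bash
python3 settle.py 2
python3 - <<'E'
from h import *
cm=camera_model("wrist");cv2.imwrite("pics/w19.png",grab_frame("wrist"))
plan([0.4864,-0.279,0.0175],-42,step=52)
E
```

```text
before [ 0.4882 -0.2798  0.0204] tilt [ 0.0051 -0.0095 -0.9999]
t 20.8 after [ 0.4858 -0.2788  0.0181] yaw -42.26 tilt [ 9.0e-04 -8.4e-03 -1.0e+00] F [-0.  -0.1  0.7] v 0.019 w 0.0514 q6 1.78
t 20.85 pos [ 0.486  -0.279   0.0183] yaw -42.27 w 0.0513 q6 1.78 F [ 0.5 -0.5  0.2] tilt [ 9.0e-04 -8.5e-03 -1.0e+00]
[[0.4, -0.3, 0.8], -0.3]
```

View pics/w19.png

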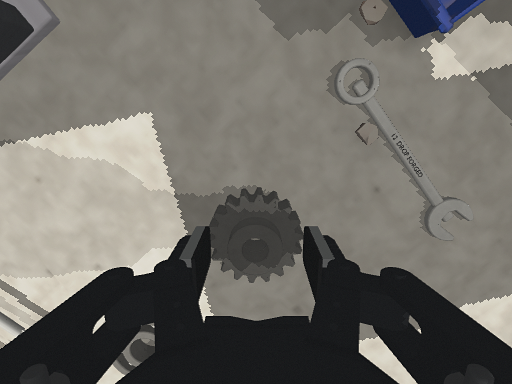

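arm_command([
  [[0, 0, 0], 0, 25],
  [[0, 0, 0], 0, 25],
  [[0, 0, 0], 0, 25],
], newtons=50)

```text
time_s: 21.15
tool_pos: [0.4864, -0.2793, 0.0197]
orientation: [-0.004, 0.933, -0.361, 0.003]
ft_force: [0.1, -0.7, -4.0]
gripper_width: 0.0271
```

```bash
python3 settle.py 1
python3 - <<'E'
from h import *
cm=camera_model("wrist")
s=sense(); print(proj(cm,s["tool_pos"]+rot(s)@[0,0,-.01]))
E
```

```text
before [ 0.4864 -0.2793  0.0197] tilt [ 0.0023 -0.0088 -1.    ]
t 21.2 after [ 0.4864 -0.2792  0.0196] yaw -42.28 tilt [ 0.0022 -0.0088 -1.    ] F [-0.5 -0.1 -3.2] v 0.004 w 0.0267 q6 1.78
[254.56422006 249.04701959]
```

arm_command([
  [[0, 0, -20], 0, 25],
  [[0, 0, -30], 0, 25],
])

```text
time_s: 21.4
tool_pos: [0.4834, -0.278, 0.0668]
orientation: [-0.004, 0.933, -0.361, -0.001]
ft_force: [1.2, -0.2, -2.9]
gripper_width: 0.0267
```

```bash
python3 settle.py 2
python3 - <<'E'
from h import *
cv2.imwrite("pics/w20.png",grab_frame("wrist"));cv2.imwrite("pics/c20.png",cv2.resize(grab_frame("scene")[150:320,300:512],None,fx=3.6,fy=3.4))
E
```

```text
before [ 0.4834 -0.278   0.0668] tilt [-0.0052 -0.0072 -1.    ]
t 21.5 after [ 0.4861 -0.2796  0.0706] yaw -42.29 tilt [ 0.0022 -0.0088 -1.    ] F [ 0.5 -0.2 -3.4] v 0.078 w 0.0272 q6 1.78
```

View pics/w20.png

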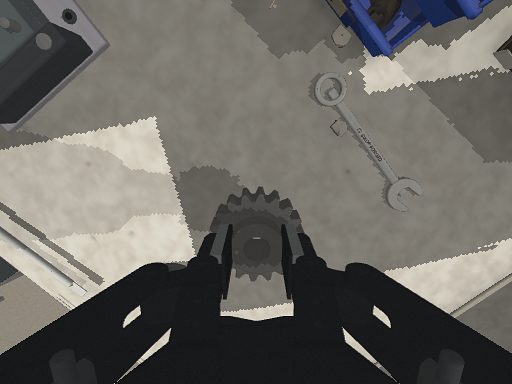

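View pics/c20.png

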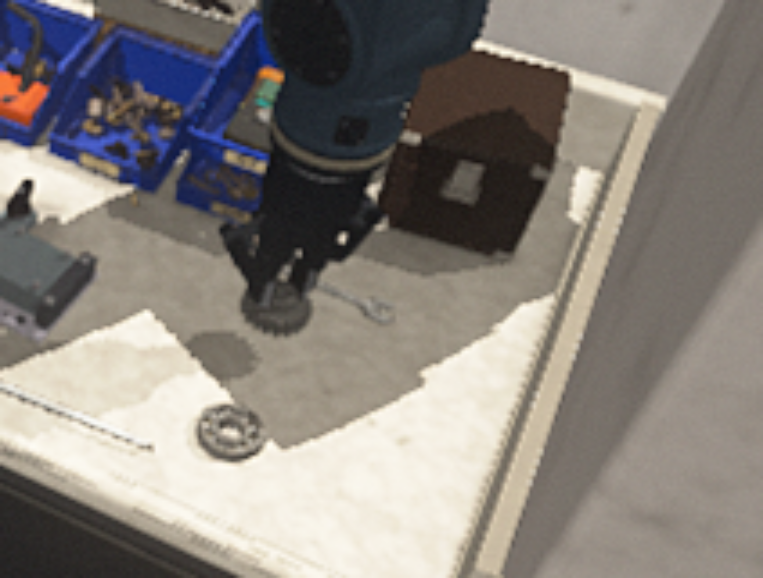

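Run:
```python
from h import *
plan([0.4445,-0.0765,0.13],-42.3,step=42)
```

```text
t 21.6 pos [ 0.4847 -0.2788  0.0675] yaw -42.29 w 0.0268 q6 1.78 F [-0.2  0.9 -4. ] tilt [-0.0013 -0.008  -1.    ]
[[-32.3, -24.0, -11.9], 0.0]
[[-32.3, -24.0, -11.9], -0.0]
[[-32.3, -24.0, -11.9], -0.0]
[[-32.3, -24.0, -11.9], -0.0]
[[-32.3, -24.0, -11.9], -0.0]
[[-4.3, -3.2, -1.6], -0.0]
```

arm_command([
  [[-20, -15, -30], 0, 25],
  [[-32, -24, -20], 0, 25],
  [[-32, -24, -10], 0, 25],
  [[-32, -24, -5], 0, 25],
  [[-30, -22, 0], 0, 25],
])

```text
time_s: 22.1
tool_pos: [0.4464, -0.0973, 0.1288]
orientation: [-0.004, 0.931, -0.364, -0.003]
ft_force: [0.4, 0.5, -3.5]
gripper_width: 0.0269
```

```bash
python3 settle.py 2
python3 - <<'E'
from h import *
cm=camera_model("wrist");cv2.imwrite("pics/w21.png",grab_frame("wrist"));np.save("w21cm.npy",cm,allow_pickle=True)
plan([0.4445,-0.0765,0.11],-42.3,step=42)
E
```

```text
before [ 0.4464 -0.0973  0.1288] tilt [-0.0094 -0.0051 -0.9999]
t 22.2 after [ 0.4454 -0.0953  0.1283] yaw -42.45 tilt [-0.0115 -0.0049 -0.9999] F [ 0.4 -0.7 -3. ] v 0.072 w 0.0271 q6 2.09
t 22.25 pos [ 0.4462 -0.097   0.1283] yaw -42.48 w 0.0271 q6 2.09 F [-0.4 -0.4 -3.4] tilt [-0.0105 -0.0045 -0.9999]
[[-14.9, -13.9, 18.5], -0.2]
```

View pics/w21.png

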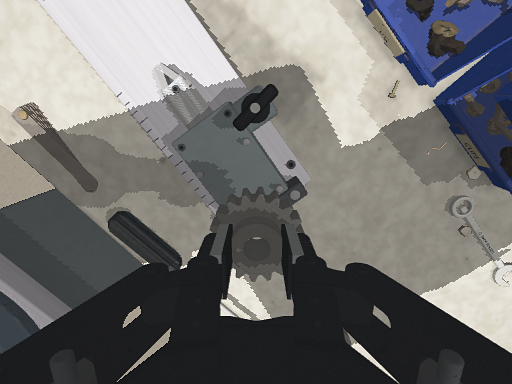

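Run:
```python
from h import *
im=cv2.imread("pics/w21.png")
cv2.imwrite("pics/w21a.png",cv2.resize(im[80:220,160:320],None,fx=5,fy=4.2,interpolation=cv2.INTER_CUBIC))
```

```text
(no output)
```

View pics/w21a.png

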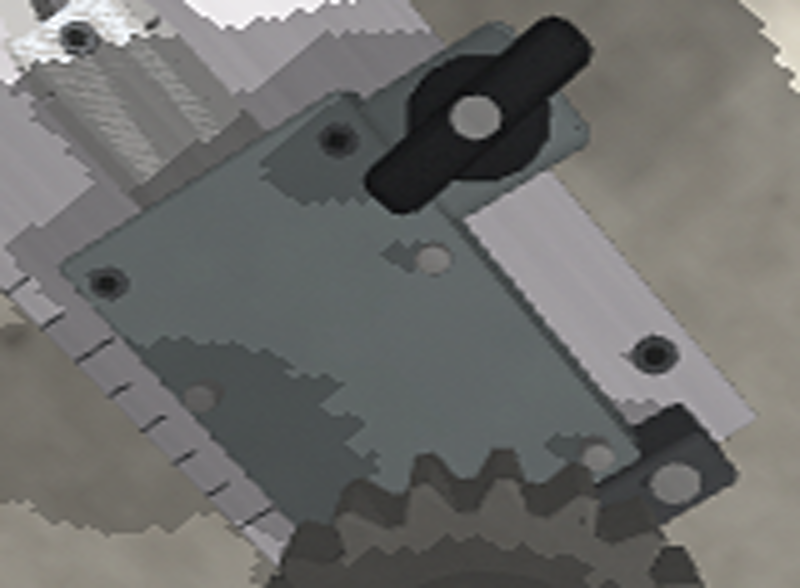

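Run:
```python
from h import *
cm=np.load("w21cm.npy",allow_pickle=True).item()
f=lambda x,y:pix2plane(cm,160+x/5,80+y/4.2,.046)
p=[f(432,260),f(597,458),f(201,397)]
n=(p[1]+p[2])/2
print(np.array(p).round(4),"nest",n.round(4),[np.linalg.norm(p[i]-p[j]).round(4) for i,j in((0,1),(0,2),(1,2))])
s=sense(); M=rot(s); print("in tool",M.T@(n-s["tool_pos"])*1e3)
zh=s["tool_pos"][2]-.0196+.028
g=pix2plane(cm,256.5,249,zh); print("gear hub cam",g,M.T@(g-s["tool_pos"])*1e3)
```

```text
[[ 0.4711 -0.0551  0.046 ]
 [ 0.4648 -0.1028  0.046 ]
 [ 0.4241 -0.0489  0.046 ]] nest [ 0.4445 -0.0758  0.046 ] [np.float64(0.0481), np.float64(0.0474), np.float64(0.0676)]
in tool [-14.65051616 -14.1088533   82.54714449]
gear hub cam [ 0.44570024 -0.09663988  0.13672482] [-6.60817965e-01  3.05852492e-03 -8.39364224e+00]
```

arm_command([
  [[-14, -14, 20], 0, 25],
  [[-1, -1, 20], 0, 25],
])

```text
time_s: 22.45
tool_pos: [0.4464, -0.0759, 0.088]
orientation: [-0.004, 0.932, -0.363, -0.003]
ft_force: [-0.5, -0.5, -3.2]
gripper_width: 0.0275
```

```bash
python3 settle.py 3
python3 - <<'E'
from h import *
cm=camera_model("wrist");cv2.imwrite("pics/w22.png",grab_frame("wrist"));np.save("w22cm.npy",cm,allow_pickle=True)
plan([0.4445,-0.0762,0.075],-42.3,step=42)
E
```

```text
before [ 0.4464 -0.0759  0.088 ] tilt [-0.0079 -0.0056 -1.    ]
t 22.6 after [ 0.4456 -0.077   0.088 ] yaw -42.56 tilt [-0.0097 -0.0037 -0.9999] F [-0.2 -1.6 -3.2] v 0.042 w 0.0272 q6 2.14
t 22.65 pos [ 0.4463 -0.0772  0.089 ] yaw -42.58 w 0.0272 q6 2.14 F [-0.1 -0.7 -2.7] tilt [-0.0085 -0.0046 -1.    ]
[[-1.9, 0.5, 14.0], -0.3]
```

View pics/w22.png

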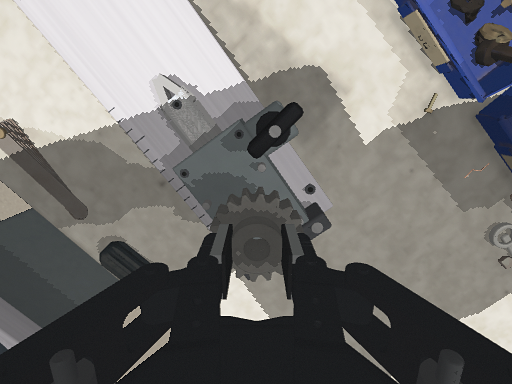

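arm_command([
  [[-2, 0.5, 16], 0, 25],
])

```text
time_s: 22.75
tool_pos: [0.4464, -0.0771, 0.0749]
orientation: [-0.004, 0.932, -0.363, -0.001]
ft_force: [0.1, -0.7, -4.0]
gripper_width: 0.027
```

```bash
python3 settle.py 3
python3 - <<'E'
from h import *
plan([0.4445,-0.0762,0.0595],-42.3,step=42)
E
```

```text
before [ 0.4464 -0.0771  0.0749] tilt [-0.0052 -0.0066 -1.    ]
t 22.9 after [ 0.4443 -0.0766  0.0733] yaw -42.62 tilt [-0.0089 -0.0042 -1.    ] F [ 0.1 -0.1 -2.9] v 0.02 w 0.0271 q6 2.14
t 22.9 pos [ 0.4443 -0.0766  0.0733] yaw -42.62 w 0.0271 q6 2.14 F [ 0.1 -0.1 -2.9] tilt [-0.0089 -0.0042 -1.    ]
[[0.0, -0.4, 13.8], -0.3]
```

arm_command([
  [[0, 0, 12], 0, 25],
])

```text
time_s: 23.0
tool_pos: [0.4457, -0.0771, 0.0627]
orientation: [-0.004, 0.932, -0.364, -0.002]
ft_force: [0.9, -0.7, -4.3]
gripper_width: 0.0271
```

```bash
python3 settle.py 2
python3 - <<'E'
from h import *
cm=camera_model("wrist");im=grab_frame("wrist");cv2.imwrite("pics/w23.png",cv2.resize(im[130:300,150:360],None,fx=3.6,fy=3.5))
plan([0.4445,-0.0762,0.0585],-42.3,step=42)
E
```

```text
before [ 0.4457 -0.0771  0.0627] tilt [-0.0063 -0.0058 -1.    ]
t 23.1 after [ 0.4439 -0.0766  0.0605] yaw -42.64 tilt [-0.0097 -0.0037 -0.9999] F [-0.2 -0.3 -3.6] v 0.031 w 0.0268 q6 2.14
t 23.15 pos [ 0.4439 -0.0766  0.0609] yaw -42.64 w 0.0267 q6 2.14 F [ 0.1  0.4 -3.3] tilt [-0.0096 -0.0038 -0.9999]
[[0.2, -0.6, 2.4], -0.3]
```

View pics/w23.png

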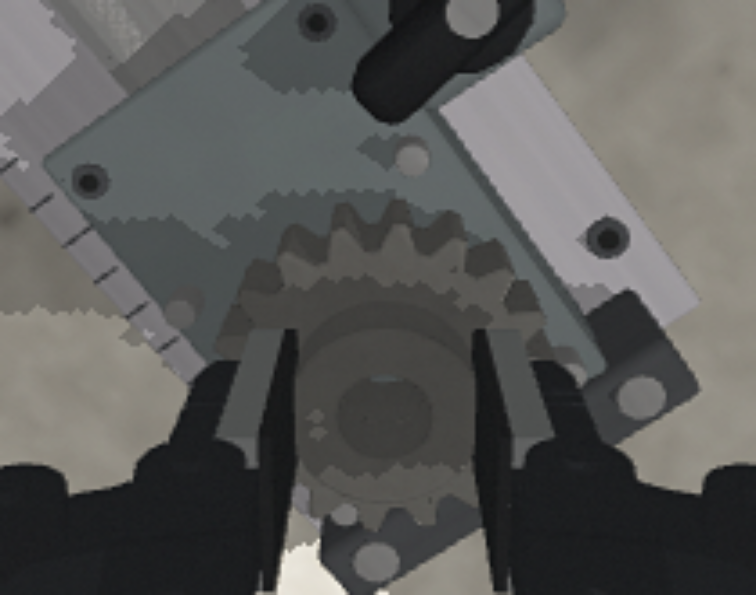

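Run:
```python
from h import *
cm=camera_model("wrist"); s=sense(); M=rot(s)
f=lambda x,y:pix2plane(cm,150+x/3.6,130+y/3.5,.046)
P=np.array([f(412,157),f(180,308),f(570,362),f(345,515)]); T=(M.T@(P-s["tool_pos"]).T).T*1e3
print(T.round(1)); n=P.mean(0); print("mean",T.mean(0).round(1),"diags",np.linalg.norm(P[0]-P[3]),np.linalg.norm(P[1]-P[2]), ((T[0]+T[3])/2).round(1),((T[1]+T[2])/2).round(1))
zh=s["tool_pos"][2]-.0196+.028
g=pix2plane(cm,150+385/3.6,130+412/3.5,zh); print("hub",(M.T@(g-s["tool_pos"])*1e3).round(1))
```

```text
[[  5.6 -34.7  15. ]
 [-33.6  -7.6  15.3]
 [ 33.2   2.4  14.6]
 [ -5.9  33.6  14.9]]
mean [-0.2 -1.6 14.9] diags 0.0692653916853814 0.0675127607648084 [-0.2 -0.6 14.9] [-0.2 -2.6 15. ]
hub [ 1.2  0.  -8.4]
```

arm_command([
  [[-0.6, -1.2, 3], 0, 25],
])

```text
time_s: 23.25
tool_pos: [0.4447, -0.0754, 0.0583]
orientation: [-0.004, 0.932, -0.364, -0.003]
ft_force: [-0.7, -0.2, -3.1]
gripper_width: 0.0267
```

```bash
python3 settle.py 2
```

```text
before [ 0.4447 -0.0754  0.0583] tilt [-0.009  -0.0041 -1.    ]
t 23.35 after [ 0.4443 -0.0751  0.0578] yaw -42.63 tilt [-0.0097 -0.0037 -0.9999] F [-0.5 -1.  -3. ] v 0.008 w 0.027 q6 2.14
```

arm_command([
  [[0, 0, 1], 0, 25],
  [[0, 0, 0.5], 0, 25],
])

```text
time_s: 23.55
tool_pos: [0.4443, -0.0751, 0.0574]
orientation: [-0.003, 0.932, -0.363, -0.004]
ft_force: [-6.3, 0.9, 12.6]
gripper_width: 0.0272
```

```bash
python3 settle.py 1
```

```text
before [ 0.4443 -0.0751  0.0574] tilt [-0.0092 -0.0038 -1.    ]
t 23.6 after [ 0.4443 -0.0751  0.0574] yaw -42.62 tilt [-0.0091 -0.0038 -1.    ] F [-5.4  0.8 10.7] v 0.002 w 0.0269 q6 2.14
```

Seated (10 N contact). Release to about 50 mm and lift.

arm_command([
  [[0, 0, 0], 0, 60],
  [[0, 0, 0], 0, 60],
  [[0, 0, 0], 0, 60],
  [[0, 0, -20], 0, 60],
  [[0, 0, -45], 0, 60],
])

```text
time_s: 24.1
tool_pos: [0.4423, -0.0752, 0.1204]
orientation: [-0.003, 0.932, -0.363, -0.007]
ft_force: [0.8, -0.2, 0.2]
gripper_width: 0.0513
```

arm_command([
  [[0, 0, -45], 0, 60],
  [[0, 25, -20], 0, 60],
])

```text
time_s: 24.3
tool_pos: [0.4273, -0.0936, 0.1898]
orientation: [-0.003, 0.932, -0.362, -0.005]
ft_force: [-0.0, -0.1, -1.3]
gripper_width: 0.0515
```

```bash
python3 settle.py 3
python3 - <<'E'
from h import *
cm=camera_model("wrist");im=grab_frame("wrist");cv2.imwrite("pics/w24.png",im);np.save("w24cm.npy",cm,allow_pickle=True)
cv2.imwrite("pics/w24a.png",cv2.resize(im[90:240,150:330],None,fx=4.4,fy=4))
for t in ("gear_mid","nest","carriage_foot","bearing_mid","spanner_mid"):
    print(t,[(r["confidence"],[round(float(v),4) for v in r["centre"]]) for r in place_of("wrist",t)[:3]])
E
```

```text
before [ 0.4273 -0.0936  0.1898] tilt [-0.0123 -0.0021 -0.9999]
t 24.45 after [ 0.4258 -0.0948  0.1878] yaw -42.66 tilt [-0.013  -0.0011 -0.9999] F [ 0.3  0.1 -1.1] v 0.038 w 0.0511 q6 2.09
gear_mid [(0.64, [0.4479, -0.076, 0.054])]
nest []
carriage_foot [(0.72, [0.4456, -0.0626, 0.0082])]
bearing_mid []
spanner_mid [(0.86, [0.5781, -0.3075, 0.0045])]
```

View pics/w24a.png

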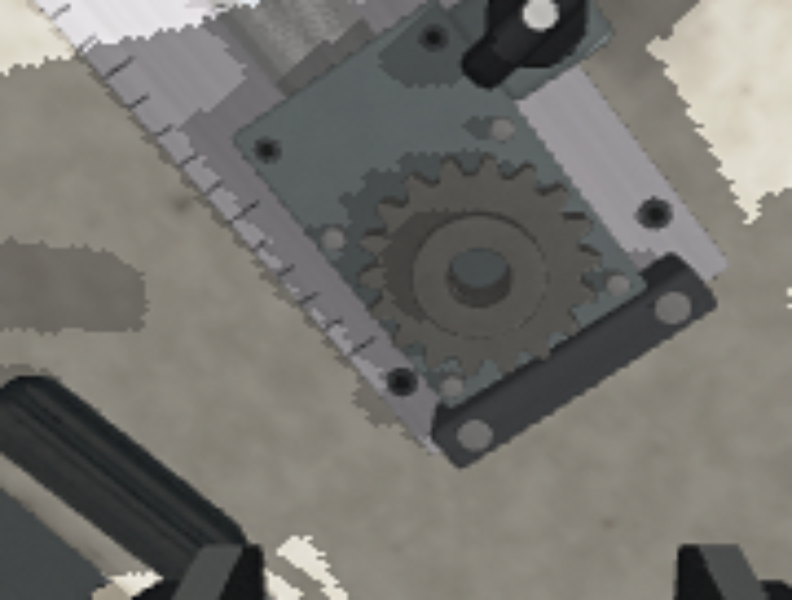

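Run:
```python
from h import *
cm=np.load("w24cm.npy",allow_pickle=True).item()
f=lambda x,y,z:pix2plane(cm,150+x/4.4,90+y/4,z)[:2]
P=np.array([f(*p,.046) for p in [(502,128),(332,239),(618,284),(452,385)]]); g=f(480,276,.066); print(P.mean(0),g,(g-P.mean(0))*1e3)
a=f(563,330,.038);print(a)
```

```text
[ 0.44447336 -0.07569666] [ 0.44490092 -0.07679033] [ 0.42756308 -1.09367418]
[ 0.44673177 -0.10479442]
```

Run:
```python
from h import *
cv2.imwrite("pics/sd25.png",cv2.resize(grab_frame("side")[140:240,230:370],None,fx=5.5,fy=5.5))
for c in ("side","scene"):
    grab_frame(c)
    for t in ("gear_mid","bearing_mid","spanner_mid","carriage_foot","knob_grip"):
        print(c,t,[(r["confidence"],[round(float(v),4) for v in r["centre"]]) for r in place_of(c,t)[:2]])
s=sense();print(s["time_s"],s["ft_force"])
```

```text
side gear_mid [(0.63, [0.4451, -0.0769, 0.0564]), (0.54, [0.4411, -0.0694, 0.0258])]
side bearing_mid [(0.5, [0.3781, -0.289, 0.0027])]
side spanner_mid [(0.57, [0.5822, -0.2988, 0.0031])]
side carriage_foot [(0.83, [0.4575, 0.6347, -0.0018]), (0.7, [0.3734, 0.4822, -0.0033])]
side knob_grip [(0.62, [0.4039, 0.5224, 0.0485]), (0.5, [0.4164, 0.6635, 0.0511])]
scene gear_mid [(0.52, [0.4444, -0.0792, 0.0497]), (0.37, [0.4498, -0.0658, 0.0111])]
scene bearing_mid [(0.83, [0.3784, -0.2887, 0.0044]), (0.72, [0.4561, 0.021, -0.0008])]
scene spanner_mid [(0.5, [0.5804, -0.3058, 0.0006]), (0.39, [0.4421, -0.0753, 0.052])]
scene carriage_foot [(0.9, [0.4447, -0.0645, 0.0071])]
scene knob_grip [(0.52, [0.4934, -0.0428, 0.0561]), (0.39, [0.4434, -0.0649, 0.0208])]
25.4 [-0.6573133   0.60577113 -0.68983647]
```

View pics/sd25.png

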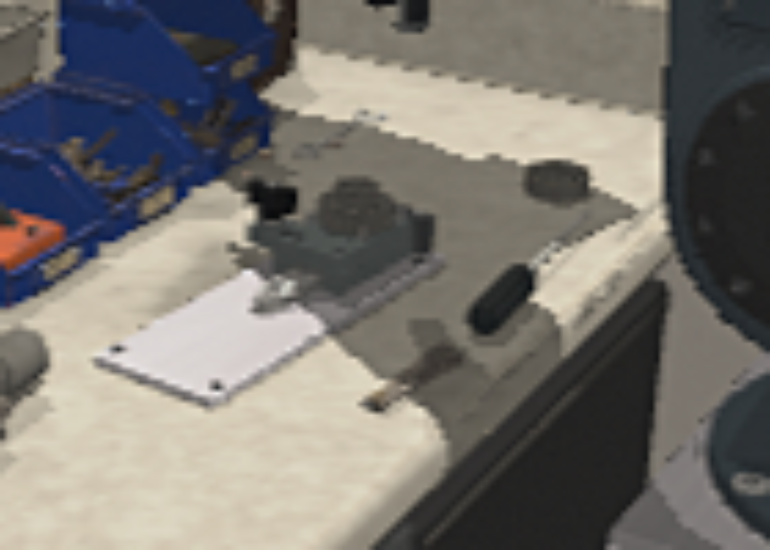

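All in place; handing in.

```bash
python3 -c "
from workcell import *
print(close_job())"
```

```text
the job is handed in; nothing more can be done
None
```

The rail is set up and the job was handed in at 25.4 s of the 64 s allowed; no verdict was reported.

**Carriage set down:** I stood the grey carriage on the bare end of the plate and let go of it. The camera put it about 3 mm off the rail line, within the limit.

**Carriage home:** I pushed it from its trailing end until it hit the stop block. The push peaked at about 48 N, carried by the fingertips. In the last pictures it sits against the stop, and the scene camera places it within about 4 mm of my estimate of home. The side-camera network only found the two look-alikes, not this carriage.

**Clamp knob:** I turned it clockwise until the torque showed the hard stop. The bar measured about 1.44 rad, against a stop at 1.4, so take it as tight with that much measuring error. My first grip on the knob caught its round collar at 19 mm, so I opened, raised 5 mm and gripped the bar itself.

**Gear:** It stands flat, hub up, between the four pins. Its centre measured 1.2 mm from the middle of the pins.

**Bearing and spanner:** Both read within about 4 mm of their starting places, which is the error of the measurement. I did not touch either.

**Tool tilt:** The tool tilted by up to about 4.5° during the push, because of how the moves add up. I straightened it to about 1° or less before gripping the knob and the gear.

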